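# Swap gauges in the leaning rack

## Robot

A 6-joint arm with a two-finger parallel gripper is mounted at the origin on a cart in front of the work surface, level with it; the furniture and walls round the work are solid. World frame = base frame: x ahead of the robot, y to its left, z up, the work surface at z = 0. Lengths are in mm, angles in rad, forces in N, time in s.
With the tool pointing down it reaches from about 325 to 775 mm from the base axis. Payload 5.5 kg.
Tool frame: the origin (TCP) lies midway between the tips of the shut fingers; the grasp point (between the pads) lies 19 mm behind it; z points along the fingers, y is the direction in which the jaws open and shut (so a half turn about z gives the same grasp; the last joint's range is limited). The gripper opens to 85 mm and grips with 20 to 120 N. Pads are 22 mm wide; open, the fingers measure 114 mm over their backs; the gripper's body (76 mm by 85 mm) begins 54 mm behind the grasp point. The pads swing forward as they close: fully open they stand 13 mm farther back than shut.
Start: joints at [1.245, 0.091, 1.231, -0, 1.82, -0.057], TCP at [159.349, 578.467, 231.275] pointing down, gripper open.
Joint ranges: [-2.87, 2.87], [-0.86, 2.18], [0.17, 2.46], [-1.51, 4.65], [0.06, 2.69], [-2.65, 2.65]. Speed limits (rad/s): [2.57, 2.57, 3.01, 3.14, 3.14, 3.14].

## Interface

Orientations are given as a unit quaternion [x, y, z, w].
In Python, from workcell import r, imaging, models gives the robot as it stands.
- The arm moves only by the shell command python3 -m crank 'ROWS' [OPENING]. ROWS is JSON, a list of rows, each an object of numbers: "tx", "ty", "tz": the shift along the tool's x, y, z in mm; "roll": the turn about the tool's z in units of 5 degrees (1.0 is 5 degrees). A call has exactly 10 rows; each row is the pose to reach, as a shift and turn from the pose commanded when the call began, along the tool's axes at that moment; what a row does not reach only later rows make up. A row lasts 1/10 s, in which the tool goes at most 50 mm and 8.59 degrees, less where a joint would pass 70% of its speed; a pose out of reach is approached as far as the arm can. A call with a gripper value outside its range is refused whole. OPENING is the opening in per cent of the stroke, from 0 (shut) to 100 (fully open), set as the call begins (- or left out, the last holds). The fingers move at their own pace and stop on an object; the grip force is fixed at half the most. Time passes only in rows, so rows that repeat a pose let the fingers close, or fill a call up. It gives the time, the measured TCP pose, the force and the opening at its end, in the units of the state.
- r.get_obs(): the state, without advancing time (a new reading comes with each control period).
- imaging.grab_frame(name): name is "scene" or "top" or "wrist"; returns a dict with "pixels" (420x560x3 uint8, red, green, blue), "K" (3x3 intrinsics, pixels), "rvec" (rotation vector, rad) and "tvec" (3), from world to camera coordinates, as OpenCV has them. Camera axes: x right, y down, z forward; pixel columns grow to the right and rows downward; lengths in mm; the calibration is good to about 2 mm. A picture is of the moment at which its call begins. There is no depth.
- r.hand_in(): hands the job in, once; it reports no verdict.
Trained networks look in a picture, given as the dict that the camera call returned (one of the last four; its "shot" number tells which), for a name from the list of things; names that differ only in an ending like _2 or _b are one class to them, and where a whole thing is asked for, a point or a joint stands for the part that bears it (a point fixed in the world has none). Each returns a list of dicts, best first, with "confidence" (0 to 1); they miss things now and then, are a little off and sometimes report something else, mostly with a low value. They report only what shows in the picture. A call takes as long as a camera call. They do not tell look-alikes from the thing itself.
- models.masks_of(query, picture): "pixels" (420x560 bool, what is visible of it) and "box" ([left, top, right, bottom] in pixels, round what is visible of it).
The state is a dict: "clock": time; "qpos": joint angles; "joint_velocities": joint speeds; "joint_efforts": joint torques, N m; "position": TCP position; "tool_rot": TCP orientation; "ft_force": force on the tool from outside, world axes, zero at the start; "ft_torque": the same for the moment, N m; "gripper_width": opening from 0.0 (shut) to 1.0 (fully open).
Only numpy, scipy, OpenCV 4.12 (cv2) and the standard library are available. Lean on these libraries where they do the work, as an engineer would, in place of code of your own. Each camera call takes 0.05 s, during which the arm holds its last target.

## Task

First put away the bar gauge that lies flat on the desk: stand it on end in the empty slot of the leaning plywood rack, pushed down to the bottom like its neighbours, and let go of it. Then draw the gauge with the forked end out of the rack, turn it level with its broad face up as it would be laid on a job, and finish still holding it like that, at rest, at least 15 cm above the desk and clear of everything. Leave the gauge with the large round hole in its slot and do not disturb the glue bottle or the tape roll.

Things in the scene. Friction and masses are not known exactly. Their poses are not given: they have to be found in the camera images.
- rack: Fixed plywood rack, base 125 (x) x 276 (y) mm, 80 mm high; origin on the desk. 3 slots at its y = -90, 0, 90 mm, running up and away from the robot (+x) at 40 degrees above level. Each is a pocket 52 mm wide, 15 mm deep from board to lip (6 mm thick, flared rim), 34 mm long up the slope. Above it a gauge is backed only by a 24 mm wide spine, to 88 mm from the pocket floor: fingers pass beside it.
- free_slot: The empty slot (any of the three, fixed in the rack): where the frame of a seated gauge lies. Origin on the board, mid-width, 65 mm up the slope from the pocket floor; x up the slope (40 degrees above level), y along the rack, z square out of the board, up and towards the robot. A seated gauge fills x -65 to 65, z 0 to 10 mm; the lip's inner face is at z = 15 mm, for x below -35 mm.
- spare_gauge: The bar gauge that lies flat on the desk to the left of the rack: aluminium bar 130 x 44 x 10 mm, 0.1 to 0.2 kg, a 10 mm hole near each end (both ends alike). Origin at the centre of its underside, x along its 130 mm length, y across its 44 mm width, z square to its broad face (up).
- fork_gauge: Aluminium bar gauge 130 x 44 x 10 mm, 0.09 to 0.19 kg, standing in one of the slots, its upper end forked by an open notch 16 mm wide and 38 mm deep. Origin at the centre of its underside (65 mm from each end), x along its length towards the forked end (up the slope at the start), y across the 44 mm width, z square to its broad upper face.
- ring_gauge: Aluminium bar gauge 130 x 44 x 10 mm, standing in the remaining slot, with one 22 mm round hole near its upper end; to be left there. Frame as for the fork gauge.
- glue_bottle: Small loose glue bottle, 36 mm wide, 96 mm high, standing left of the loose gauge; origin under its middle. Leave alone.
- tape: Loose roll of brown tape lying flat, 112 mm wide, 48 mm high, left of the glue bottle; origin under its middle. Leave alone.
There are look-alikes about, which are no part of the job. What is shaped like the spare_gauge but pink is not meant.

How it is judged (in metres and radians):
On the way, in this order (a step that is already met when the one before it is completed fails the run):
1. the loose bar gauge stands seated in the empty slot and has been let go (distance between spare_gauge and free_slot below 0.01 m and angle between the x axis of spare_gauge and the x axis of free_slot, either way round below 0.12 rad and contact force between the fingers and spare_gauge below 0.1 N and linear speed of spare_gauge below 0.03 m/s), for 0.3 s.
2. the forked gauge is drawn clear of the rack in the gripper (contact force between the fingers and fork_gauge above 1 N and contact force between rack and fork_gauge below 0.1 N and height (world z) of fork_gauge above 0.11 m), for 0.2 s.
At the end, for the whole second after the job is handed in: Loose bar seated in the empty slot (within 10 mm, 7 degrees), not touched; round-hole gauge within 12 mm of its start; forked gauge held by the fingers clear of rack and gauges, over 0.15 m above the desk, broad face up, level within 0.2 rad, at rest (under 0.03 m/s and 0.2 rad/s) (all of step 1 and distance of ring_gauge from where it was at the start of the episode below 0.012 m and contact force between the fingers and fork_gauge above 1 N and contact force between each of rack, spare_gauge, ring_gauge and fork_gauge below 0.1 N and height (world z) of fork_gauge above 0.15 m and angle between fork_gauge's own z axis and vertical below 0.2 rad and linear speed of fork_gauge below 0.03 m/s and angular speed of fork_gauge below 0.2 rad/s); the arm keeps its last pose, push and grip.
It fails at once if the gauge with the round hole is drawn or knocked out of its slot (distance of ring_gauge from where it was at the start of the episode above 0.02 m).
It fails at once if glue bottle or tape roll disturbed (moved more than 2 cm) (distance of any of glue_bottle, tape from where it was at the start of the episode above 0.02 m).
It also fails if it takes over 56 s, if anything falls off the work surface, if the arm or the gripper's body presses on something with over 40 N, if the wrist force passes 120 N, or if a joint passes its speed limit or range.

## Working session

There is one attempt and no reset: what is moved stays moved. The work goes in short steps, Python scripts to look and compute and a shell command to move; the robot and the scene stay as the last step left them, time stands still between calls to the robot, and variables do not carry over. Pictures are saved under pics/ and viewed, and the job is handed in when it is done.

```bash
ls -la; mkdir -p pics; cat > h.py <<'E'
import numpy as np, cv2
from workcell import r, imaging, models
from scipy.spatial.transform import Rotation as R
def save(f,name,crop=None,scale=1):
    im=f["pixels"][:,:,::-1]
    if crop: a,b,c,d=crop; im=im[b:d,a:c]
    if scale!=1: im=cv2.resize(im,None,fx=scale,fy=scale,interpolation=cv2.INTER_CUBIC)
    cv2.imwrite(f"pics/{name}.png",im)
def cam(f):
    Rm=cv2.Rodrigues(np.array(f["rvec"],float))[0]; t=np.array(f["tvec"],float).ravel(); return Rm,t,np.array(f["K"],float)
def ray(f,uv,z):
    Rm,t,K=cam(f); d=Rm.T@np.linalg.solve(K,np.array([uv[0],uv[1],1.])); c=-Rm.T@t
    return c+d*(z-c[2])/d[2]
def proj(f,p):
    Rm,t,K=cam(f); q=K@(Rm@np.array(p,float)+t); return q[:2]/q[2]
E
python3 - <<'E'
from h import *
o=r.get_obs()
for k,v in o.items(): print(k,np.round(v,3))
print(R.from_quat(o["tool_rot"]).as_matrix().round(3))
import pickle
fs={}
for n in ["scene","top","wrist"]:
    f=imaging.grab_frame(n); fs[n]=f; save(f,n+"0"); print(n,(-cam(f)[0].T@cam(f)[1]).round())
pickle.dump(fs,open("f0.pkl","wb"))
E
```

```text
total 12
drwxr-xr-x  3 agent agent 4096 Dec  6 11:59 .
drwxr-xr-x 23 root  root  4096 Dec  6 11:59 ..
drwxr-xr-x  2 agent agent 4096 Dec  6 11:59 pics
clock 0.0
qpos [ 1.245  0.092  1.232  0.     1.82  -0.057]
joint_velocities [ 0.    -0.001  0.    -0.001 -0.    -0.001]
joint_efforts [ 1.0000e-03 -4.5873e+01 -4.1803e+01  0.0000e+00  1.2000e-02  0.0000e+00]
position [159.249 578.184 230.152]
tool_rot [ 0.134  0.991 -0.001 -0.   ]
ft_force [-0.347  0.156 -0.197]
ft_torque [ 0.034 -0.027  0.018]
gripper_width 0.999
[[-0.964  0.266 -0.001]
 [ 0.266  0.964 -0.002]
 [ 0.    -0.002 -1.   ]]
scene [-192. -428.  596.]
top [ 277.  -37. 1333.]
wrist [ 81. 599. 373.]
```

```bash
python3 -m crank --help 2>&1 | head -30
```

```text
invalid input: not JSON, or not a number
```

View pics/scene0.png

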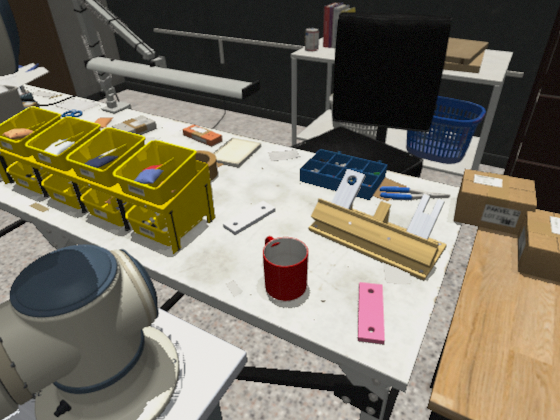

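View pics/top0.png

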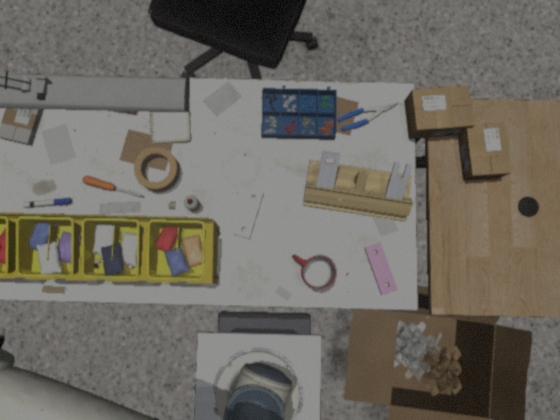

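View pics/wrist0.png

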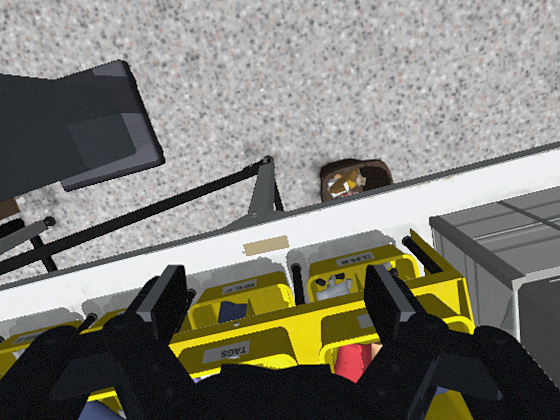

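```bash
python3 - <<'E'
from h import *
import pickle
f=imaging.grab_frame("top"); s=imaging.grab_frame("scene")
pickle.dump((f,s),open("f1.pkl","wb"))
for q in ["spare_gauge","rack","fork_gauge","ring_gauge","glue_bottle","tape"]:
    for n,p in (("top",f),("scene",s)):
        for m in models.masks_of(q,p)[:3]:
            M=m["pixels"].astype(np.uint8)
            c,_=max([(c,cv2.contourArea(c)) for c in cv2.findContours(M,0,2)[0]],key=lambda a:a[1])
            print(q,n,round(m["confidence"],2),np.round(m["box"]),"area",M.sum())
            if n=="top":
                z={"spare_gauge":10,"rack":0}.get(q,10)
                rr=cv2.minAreaRect(c); bp=cv2.boxPoints(rr)
                print("   ctr",ray(p,rr[0],z).round(1)," corners",[ray(p,b,z)[:2].round(0).tolist() for b in bp])
save(f,"topc",(220,80,420,310),2.6); save(s,"scc",(210,140,470,350),3)
E
```

```text
spare_gauge top 0.97 [237. 189. 263. 240.] area 755
   ctr [466.2  37.   10. ]  corners [[410.0, 75.0], [535.0, 42.0], [523.0, -1.0], [398.0, 32.0]]
spare_gauge top 0.79 [365. 243. 395. 296.] area 936
   ctr [ 329.  -311.8   10. ]  corners [[382.0, -263.0], [402.0, -312.0], [277.0, -360.0], [257.0, -312.0]]
spare_gauge scene 0.9 [359. 281. 385. 344.] area 1447
spare_gauge scene 0.74 [222. 201. 276. 234.] area 795
rack top 0.87 [304. 160. 412. 222.] area 3862
   ctr [ 536.8 -258.1    0. ]  corners [[494.0, -107.0], [619.0, -124.0], [580.0, -411.0], [456.0, -390.0]]
rack scene 0.64 [309. 197. 449. 278.] area 5331
fork_gauge top 0.66 [389. 163. 410. 197.] area 534
   ctr [ 563.9 -361.    10. ]  corners [[521.0, -324.0], [619.0, -353.0], [607.0, -398.0], [509.0, -369.0]]
fork_gauge scene 0.89 [407. 196. 444. 236.] area 773
ring_gauge top 0.78 [317. 154. 341. 192.] area 639
   ctr [ 589. -172.   10.]  corners [[543.0, -139.0], [644.0, -157.0], [636.0, -205.0], [534.0, -187.0]]
ring_gauge scene 0.81 [335. 171. 366. 209.] area 690
glue_bottle top 0.77 [183. 194. 200. 210.] area 199
   ctr [489.5 187.3  10. ]  corners [[492.0, 215.0], [518.0, 191.0], [488.0, 159.0], [461.0, 183.0]]
tape top 0.56 [133. 147. 182. 192.] area 1072
   ctr [579.6 285.6  10. ]  corners [[638.0, 348.0], [640.0, 230.0], [522.0, 224.0], [520.0, 341.0]]
tape top 0.39 [304. 162. 412. 222.] area 3757
   ctr [ 534.6 -257.5   10. ]  corners [[493.0, -106.0], [617.0, -124.0], [577.0, -410.0], [454.0, -389.0]]
tape scene 0.62 [196. 149. 217. 177.] area 413
```

View pics/topc.png

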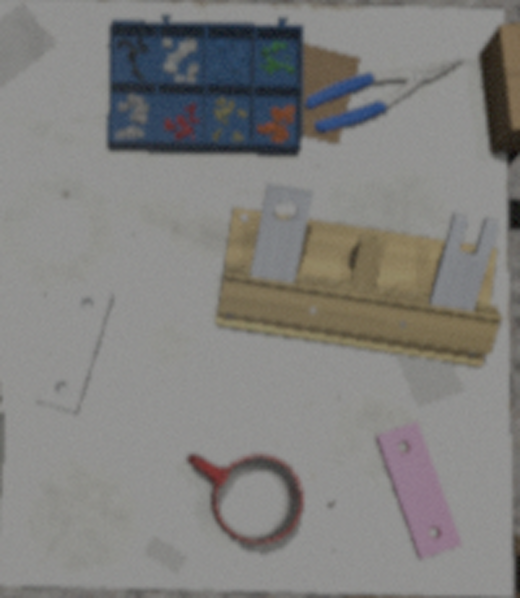

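View pics/scc.png

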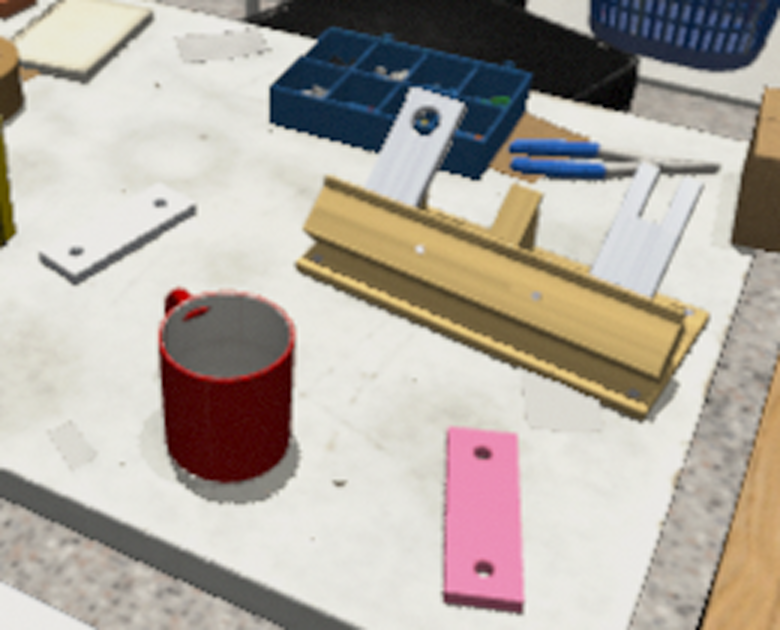

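```bash
python3 - <<'E'
from h import *
import pickle
f,s=pickle.load(open("f1.pkl","rb"))
save(f,"topspare",(230,180,270,245),9); save(f,"toprack",(296,145,420,230),6); save(s,"scrack",(300,160,460,285),5)
a=ray(f,(253.5,195.8),10);b=ray(f,(243.1,228.5),10); print(a,b,(a+b)/2,np.degrees(np.arctan2(*(a-b)[1::-1])),np.linalg.norm(a-b))
E
```

```text
[511.62143283  24.38147383  10.        ] [423.37533673  49.1474572   10.        ] [467.49838478  36.76446552  10.        ] -15.676604726678692 91.65548215947996
```

View pics/toprack.png

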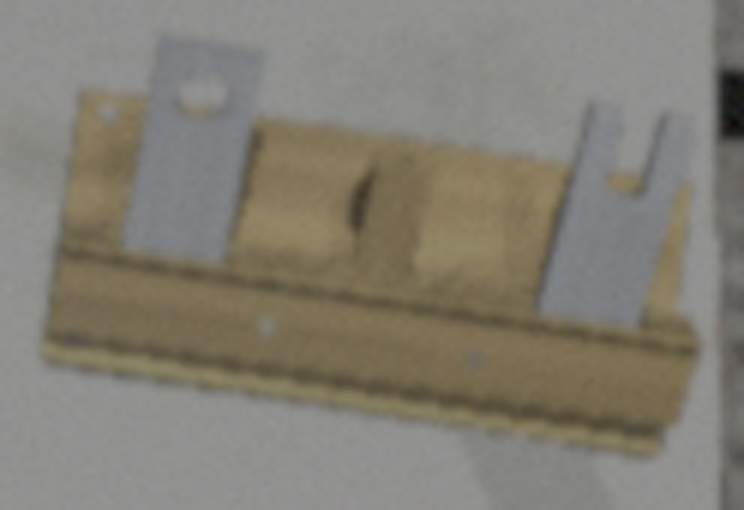

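View pics/scrack.png

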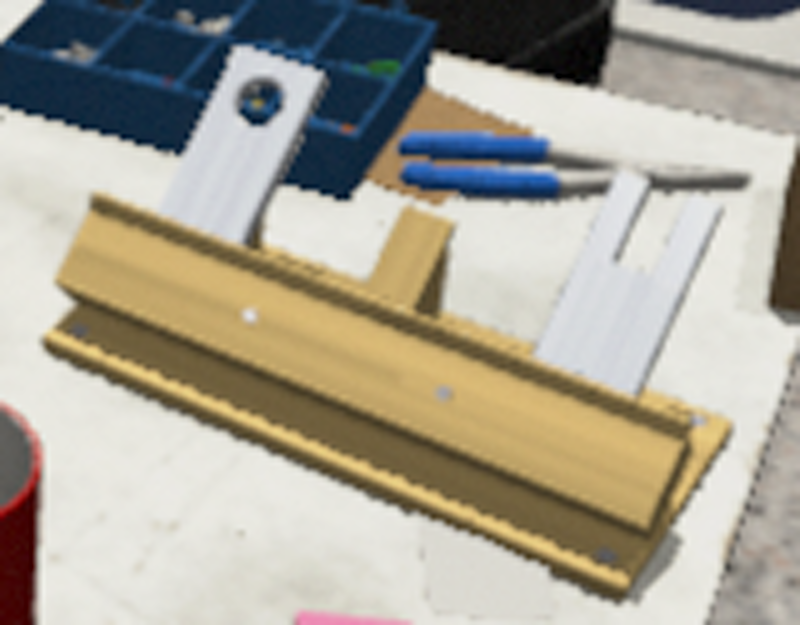

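View pics/topspare.png

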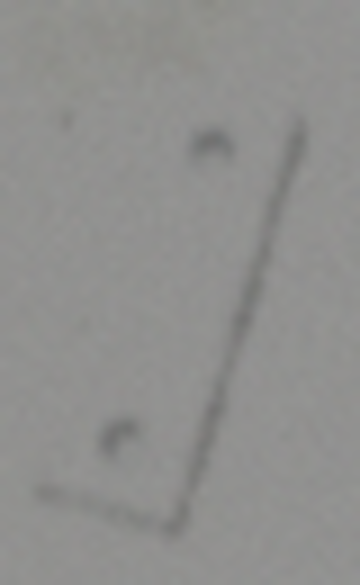

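```bash
cat > fit.py <<'E'
from h import *
import pickle
from scipy.optimize import least_squares
def slotR(yaw,el=np.radians(40)):
    x=np.array([np.cos(el)*np.cos(yaw),np.cos(el)*np.sin(yaw),np.sin(el)])
    y=np.array([-np.sin(yaw),np.cos(yaw),0]); return np.stack([x,y,np.cross(x,y)],1)
if __name__=="__main__":
    f,s=pickle.load(open("f1.pkl","rb"))
    T=lambda u,v:(f,296+u/6,145+v/6); S=lambda u,v:(s,300+u/5,160+v/5)
    P=[("r",65,22,10,T(160,37)),("r",65,-22,10,T(265,50)),("f",65,22,10,T(593,102)),("f",65,8,10,T(618,108)),("f",65,-8,10,T(663,112)),("f",65,-22,10,T(690,117)),
    ("f",27,8,10,T(611,186)),("f",27,-8,10,T(641,192)),("s",23,12,0,T(372,150)),("s",23,-12,0,T(420,158)),
    ("r",65,22,10,S(235,45)),("r",65,-22,10,S(325,72)),("f",65,22,10,S(617,172)),("f",65,8,10,S(648,185)),("f",65,-8,10,S(690,195)),("f",65,-22,10,S(722,208)),
    ("f",27,8,10,S(613,262)),("s",23,12,0,S(408,207)),("s",23,-12,0,S(452,220))]
    def res(p,full=True):
        X=p[:3];Rm=slotR(p[3],p[6]);o={"r":90+p[4],"f":-90+p[5],"s":0}
        out=[]
        for k,a,b,c,(F,u,v) in P:
            out+=list(proj(F,X+Rm@np.array([a,b+o[k],c]))-[u,v])
        return np.array(out+[(p[4])/5,(p[5])/5,(p[6]-np.radians(40))/.01])
    q=least_squares(res,[560,-260,60,-.13,0,0,.698],loss="soft_l1",x_scale=[10,10,10,.1,3,3,.05])
    print("slot",q.x[:3].round(1),"yaw",np.degrees(q.x[3]).round(2),"yr,yf",q.x[4:6].round(1),"el",np.degrees(q.x[6]).round(1))
    print(res(q.x)[:-3].reshape(-1,2).round(2).tolist())
E
python3 fit.py
```

```text
slot [ 554.3 -251.2   58.7] yaw -7.61 yr,yf [-0.3 -1.7] el 40.0
[[-1.31, -0.16], [-1.38, 0.36], [-1.46, 0.11], [-0.05, -0.03], [-1.17, 0.28], [-0.09, 0.31], [-2.64, 0.36], [-1.36, 0.33], [-0.75, 0.19], [0.56, 0.3], [1.5, 0.42], [0.52, 0.6], [0.87, -0.16], [1.19, -0.63], [0.37, -0.14], [0.73, -0.53], [0.85, 0.07], [-0.41, -0.66], [0.9, 0.32]]
```

```bash
python3 -m crank '[{"tx":-20,"ty":-19},{"tx":-55,"ty":-52},{"tx":-90,"ty":-85},{"tx":-125,"ty":-118},{"tx":-160,"ty":-151},{"tx":-195,"ty":-184},{"tx":-230,"ty":-217},{"tx":-265,"ty":-250},{"tx":-300,"ty":-283},{"tx":-330,"ty":-312}]'
python3 - <<'E'
from h import *
f=imaging.grab_frame("wrist"); save(f,"w1")
E
```

```text
$[0]: bad value
```

View pics/w1.png

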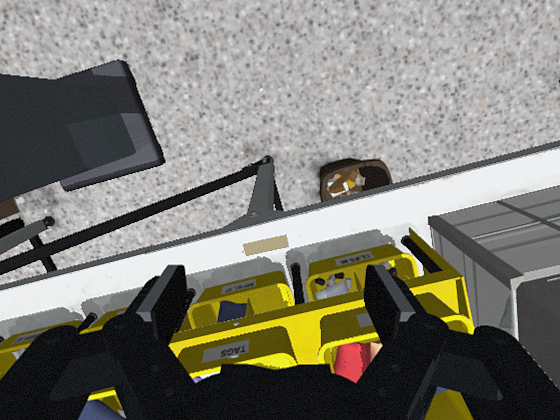

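```bash
python3 -m crank '[{"tx":-20,"ty":-19,"tz":0,"roll":0},{"tx":-55,"ty":-52,"tz":0,"roll":0},{"tx":-90,"ty":-85,"tz":0,"roll":0},{"tx":-125,"ty":-118,"tz":0,"roll":0},{"tx":-160,"ty":-151,"tz":0,"roll":0},{"tx":-195,"ty":-184,"tz":0,"roll":0},{"tx":-230,"ty":-217,"tz":0,"roll":0},{"tx":-265,"ty":-250,"tz":0,"roll":0},{"tx":-300,"ty":-283,"tz":0,"roll":0},{"tx":-330,"ty":-312,"tz":0,"roll":0}]'
python3 - <<'E'
from h import *
f=imaging.grab_frame("wrist"); save(f,"w2")
E
```

```text
clock: 1.9
position: [395.4, 187.9, 231.6]
tool_rot: [0.134, 0.991, 0.0, 0.001]
ft_force: [0.1, -0.2, -0.1]
gripper_width: 1.003
```

View pics/w2.png

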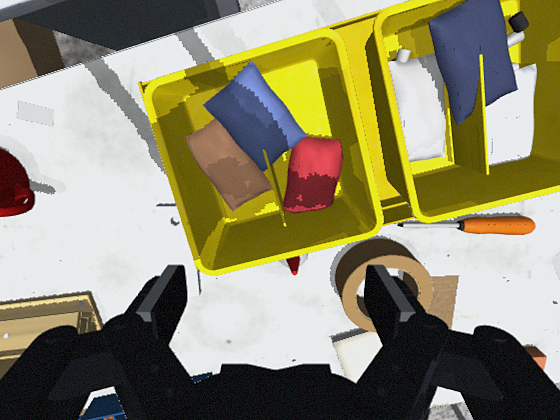

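```bash
python3 -m crank '[{"tx":-15,"ty":-15,"tz":0,"roll":0},{"tx":-35,"ty":-35,"tz":0,"roll":0},{"tx":-60,"ty":-58,"tz":0,"roll":0},{"tx":-85,"ty":-82,"tz":0,"roll":0},{"tx":-110,"ty":-105,"tz":0,"roll":0},{"tx":-128,"ty":-120,"tz":20,"roll":0},{"tx":-134,"ty":-126,"tz":45,"roll":0},{"tx":-134,"ty":-126,"tz":70,"roll":0},{"tx":-134,"ty":-126,"tz":80,"roll":0},{"tx":-134,"ty":-126,"tz":80,"roll":0}]'
python3 - <<'E'
from h import *
f=imaging.grab_frame("wrist"); save(f,"w3")
o=r.get_obs(); print(o["position"],R.from_quat(o["tool_rot"]).as_matrix().round(3).tolist())
import pickle; pickle.dump((f,o),open("w3.pkl","wb"))
for m in models.masks_of("spare_gauge",f)[:2]:
    c=max(cv2.findContours(m["pixels"].astype(np.uint8),0,2)[0],key=cv2.contourArea); rr=cv2.minAreaRect(c)
    print(m["confidence"],m["box"],[ray(f,b,10)[:2].round(1).tolist() for b in cv2.boxPoints(rr)],ray(f,rr[0],10))
E
```

```text
clock: 2.95
position: [489.5, 33.2, 149.7]
tool_rot: [0.134, 0.991, -0.0, -0.002]
ft_force: [0.3, -0.2, 0.5]
gripper_width: 0.997
[490.12777663  33.30083657 151.39317226] [[-0.964, 0.265, -0.001], [0.265, 0.964, 0.0], [0.001, -0.0, -1.0]]
0.65 [247.6, 91.4, 298.0, 228.4] [[394.1, 32.9], [405.4, 74.2], [530.2, 42.7], [517.1, -4.8]] [457.37623728  37.45083677  10.        ]
```

View pics/w3.png

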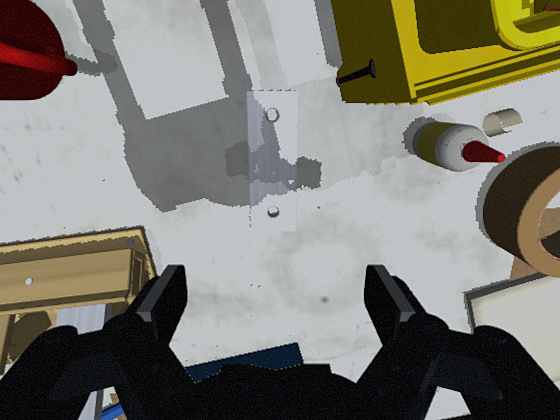

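```bash
python3 - <<'E'
from h import *
import pickle
f,o=pickle.load(open("w3.pkl","rb"))
a=ray(f,(272,115),10);b=ray(f,(272.7,212),10);c=(a+b)/2
print(a,b,c,np.linalg.norm(a-b),np.degrees(np.arctan2(*(b-a)[1::-1])))
Rm=R.from_quat(o["tool_rot"]).as_matrix();p=np.array(o["position"])
for d in (25,0,60):
    g=c+(b-a)/np.linalg.norm(b-a)*d; print(d,(Rm.T@(g-p)).round(1))
for q in [(249,92),(297,92),(249,226),(297,226)]: print(ray(f,q,10).round(1))
E
```

```text
[418.7791172   48.21988116  10.        ] [505.74530828  24.65845363  10.        ] [462.26221274  36.43916739  10.        ] 90.10138320981542 -15.159030002800293
25 [  2.6  -4.3 141.4]
0 [ 27.6  -4.3 141.4]
60 [-32.4  -4.1 141.4]
[395.3  34.3  10. ]
[406.2  74.   10. ]
[513.6  -1.7  10. ]
[526.1  43.8  10. ]
```

```bash
python3 -m crank '[{"tx":0,"ty":-4,"tz":15,"roll":0},{"tx":0,"ty":-4,"tz":40,"roll":0},{"tx":0,"ty":-4,"tz":70,"roll":0},{"tx":0,"ty":-4,"tz":95,"roll":0},{"tx":0,"ty":-4,"tz":115,"roll":0},{"tx":0,"ty":-4,"tz":128,"roll":0},{"tx":0,"ty":-4,"tz":138,"roll":0},{"tx":0,"ty":-4,"tz":144,"roll":0},{"tx":0,"ty":-4,"tz":148,"roll":0},{"tx":0,"ty":-4,"tz":148,"roll":0}]' 66
python3 - <<'E'
from h import *
f=imaging.grab_frame("wrist"); save(f,"w4")
o=r.get_obs(); print(o["position"])
E
```

```text
clock: 4.05
position: [489.5, 29.1, 3.4]
tool_rot: [0.134, 0.991, 0.0, 0.0]
ft_force: [-0.3, -0.5, -0.4]
gripper_width: 0.66
[489.6486733   29.11906647   3.78575285]
```

View pics/w4.png

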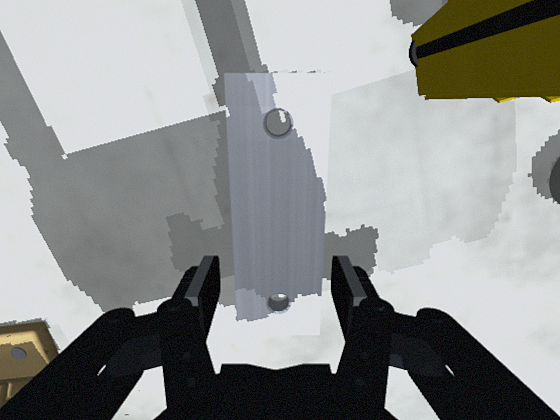

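```bash
python3 -m crank '[{"tx":0,"ty":0,"tz":2,"roll":0},{"tx":0,"ty":0,"tz":4,"roll":0},{"tx":0,"ty":0,"tz":4,"roll":0},{"tx":0,"ty":0,"tz":4,"roll":0},{"tx":0,"ty":0,"tz":4,"roll":0},{"tx":0,"ty":0,"tz":4,"roll":0},{"tx":0,"ty":0,"tz":4,"roll":0},{"tx":0,"ty":0,"tz":4,"roll":0},{"tx":0,"ty":0,"tz":4,"roll":0},{"tx":0,"ty":0,"tz":4,"roll":0}]' 51
python3 - <<'E'
from h import *
o=r.get_obs(); print(o["position"],o["gripper_width"])
E
```

```text
clock: 5.1
position: [490.4, 29.1, 0.9]
tool_rot: [0.134, 0.991, 0.0, 0.001]
ft_force: [-0.5, -0.2, 4.5]
gripper_width: 0.514
[490.4462293   29.09246402   0.94355296] 0.5137654980021057
```

```bash
python3 -m crank '[{"tx":0,"ty":0,"tz":-4,"roll":0},{"tx":0,"ty":0,"tz":-8,"roll":0},{"tx":1,"ty":0,"tz":-12,"roll":0},{"tx":1,"ty":0,"tz":-16,"roll":0},{"tx":2,"ty":0,"tz":-20,"roll":0},{"tx":3,"ty":0,"tz":-24,"roll":0},{"tx":4,"ty":0,"tz":-28,"roll":0},{"tx":5,"ty":0,"tz":-30,"roll":0},{"tx":5,"ty":0,"tz":-30,"roll":0},{"tx":5,"ty":0,"tz":-30,"roll":0}]'
python3 - <<'E'
from h import *
f=imaging.grab_frame("wrist"); save(f,"w5")
g=imaging.grab_frame("scene"); save(g,"s5",(150,100,350,280),4)
o=r.get_obs(); print(o["position"],o["gripper_width"])
E
```

```text
clock: 6.1
position: [484.4, 30.5, 29.2]
tool_rot: [0.134, 0.991, -0.0, -0.0]
ft_force: [-0.0, 0.5, -1.0]
gripper_width: 0.512
[484.35792938  30.44149114  29.03561108] 0.5137230746433322
```

View pics/w5.png

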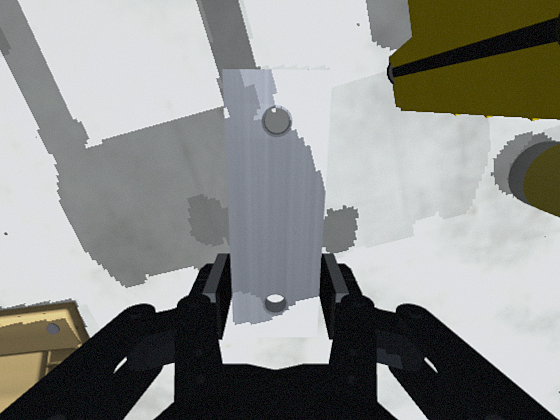

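View pics/s5.png

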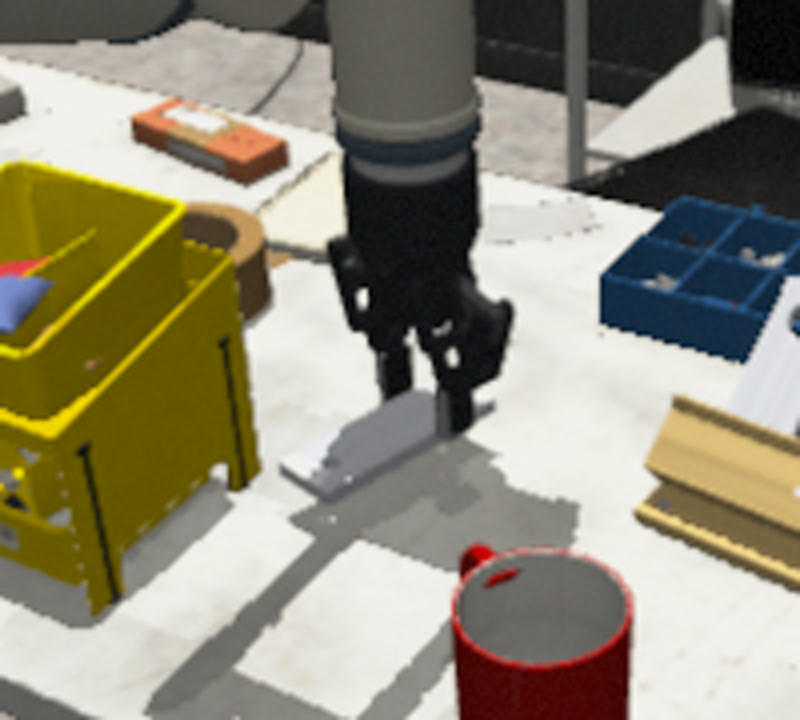

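```bash
python3 -m crank '[{"tx":0,"ty":0,"tz":0,"roll":0},{"tx":0,"ty":0,"tz":0,"roll":0},{"tx":0,"ty":0,"tz":0,"roll":0},{"tx":0,"ty":0,"tz":0,"roll":0},{"tx":0,"ty":0,"tz":0,"roll":0},{"tx":0,"ty":0,"tz":0,"roll":0},{"tx":0,"ty":0,"tz":0,"roll":0},{"tx":0,"ty":0,"tz":0,"roll":0},{"tx":0,"ty":0,"tz":0,"roll":0},{"tx":0,"ty":0,"tz":0,"roll":0}]' 51.4
python3 - <<'E'
from h import *
f=imaging.grab_frame("wrist"); save(f,"w6")
g=imaging.grab_frame("scene"); save(g,"s6",(200,160,300,250),7)
for i in range(1): o=r.get_obs(); print(o["position"],o["gripper_width"],o["ft_force"])
E
```

```text
clock: 7.2
position: [484.5, 30.4, 29.3]
tool_rot: [0.134, 0.991, -0.0, -0.0]
ft_force: [-0.1, -0.5, -1.6]
gripper_width: 0.515
[484.47971107  30.44287684  29.27775112] 0.5126808505118046 [ 0.0041507   0.701923   -0.64042341]
```

View pics/s6.png

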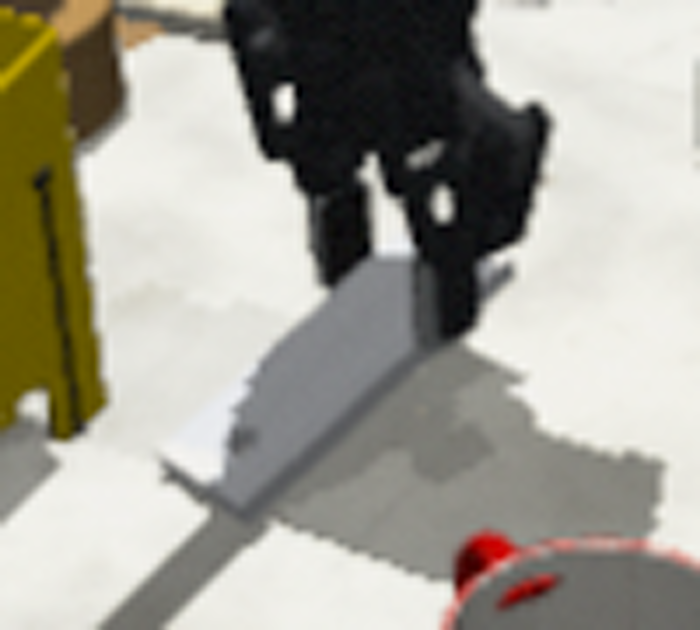

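```bash
python3 -m crank '[{"tx":1,"ty":0,"tz":-4,"roll":0},{"tx":3,"ty":0,"tz":-8,"roll":0},{"tx":5,"ty":0,"tz":-12,"roll":0},{"tx":8,"ty":0,"tz":-16,"roll":0},{"tx":11,"ty":0,"tz":-20,"roll":0},{"tx":14,"ty":0,"tz":-24,"roll":0},{"tx":17,"ty":0,"tz":-28,"roll":0},{"tx":19,"ty":0,"tz":-30.5,"roll":0},{"tx":19,"ty":0,"tz":-30.5,"roll":0},{"tx":19,"ty":0,"tz":-30.5,"roll":0}]'
python3 - <<'E'
from h import *
import pickle
f=imaging.grab_frame("wrist"); save(f,"w7")
g=imaging.grab_frame("scene"); save(g,"s7",(200,150,300,250),6)
o=r.get_obs(); print(o["position"],o["gripper_width"],o["ft_force"])
pickle.dump((f,g,o),open("w7.pkl","wb"))
E
```

```text
clock: 8.3
position: [466.4, 35.5, 59.9]
tool_rot: [0.134, 0.991, 0.0, 0.0]
ft_force: [0.9, 0.9, -0.3]
gripper_width: 0.516
[466.35018409  35.46482497  59.79802248] 0.516628598357109 [1.35311114 0.89477704 0.32456656]
```

View pics/s7.png

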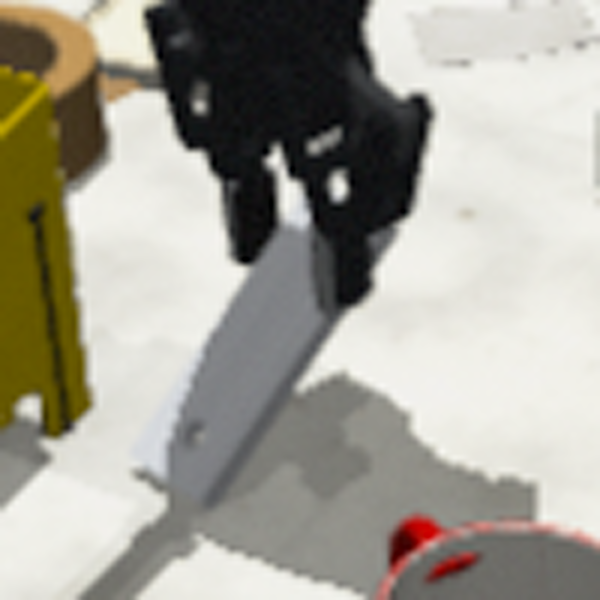

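View pics/w7.png

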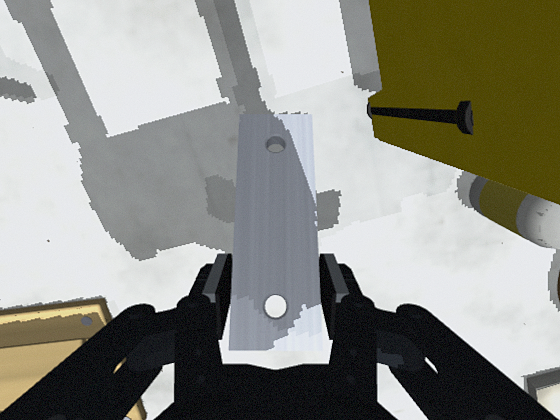

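```bash
cat > pnp.py <<'E'
from h import *
from scipy.optimize import least_squares
def fitbar(F,pts,img,p0,yawfix=None):
    # p: origin xyz, yaw, el (roll 0)
    from fit import slotR
    def res(p):
        Rm=slotR(p[3],p[4]); return np.concatenate([proj(F,p[:3]+Rm@np.array(a,float))-np.array(b) for a,b in zip(pts,img)])
    q=least_squares(res,p0,x_scale=[10,10,10,.1,.1],loss="soft_l1"); return q.x,res(q.x)
E
python3 - <<'E'
from pnp import *
import pickle
f,g,o=pickle.load(open("w7.pkl","rb"))
pts=[(-65,22,10),(-65,-22,10),(-45,0,10),(45,0,10),(65,22,10),(65,-22,10)]
img=[(313,114),(240,114),(275.5,144),(275,306.5),(324,350),(230,350)]
x,e=fitbar(f,pts,img,[450,38,40,-.27,.7]); print(x[:3].round(1),np.degrees(x[3:]).round(1),e.round(1))
Rm=R.from_quat(o["tool_rot"]).as_matrix(); print((Rm.T@(x[:3]-o["position"])).round(1))
from fit import slotR
S=slotR(x[3],x[4]); print("near low corner",(x[:3]+S@[-65,0,0]).round(1))
for a in [(-65,-22,0),(-65,-22,10),(65,-22,10),(-45,0,10),(-65,22,10)]: print(a,(((proj(g,x[:3]+S@a))-[200,150])*6).round())
E
```

```text
[449.9  39.1  38.6] [-15.4  36.3] [-0.4  0.1 -0.3  0.1  0.7 -0.4  1.4 -0.6 -1.   0.3 -0.   0.3]
[16.8 -0.8 21.2]
near low corner [3.994e+02 5.310e+01 1.000e-01]
(-65, -22, 0) [216. 510.]
(-65, -22, 10) [203. 500.]
(65, -22, 10) [396. 220.]
(-45, 0, 10) [196. 432.]
(-65, 22, 10) [130. 451.]
```

```bash
python3 -m crank '[{"tx":1,"ty":0,"tz":-2,"roll":0},{"tx":2,"ty":0,"tz":-3.5,"roll":0},{"tx":3,"ty":0,"tz":-4.5,"roll":0},{"tx":3,"ty":0,"tz":-4.5,"roll":0},{"tx":3,"ty":0,"tz":-4.5,"roll":0},{"tx":3,"ty":0,"tz":-4.5,"roll":0},{"tx":3,"ty":0,"tz":-4.5,"roll":0},{"tx":3,"ty":0,"tz":-4.5,"roll":0},{"tx":3,"ty":0,"tz":-4.5,"roll":0},{"tx":3,"ty":0,"tz":-4.5,"roll":0}]'
python3 -m crank '[{"tx":0,"ty":0,"tz":0,"roll":0},{"tx":0,"ty":0,"tz":0,"roll":0},{"tx":0,"ty":0,"tz":0,"roll":0},{"tx":0,"ty":0,"tz":0,"roll":0},{"tx":0,"ty":0,"tz":-10,"roll":0},{"tx":0,"ty":0,"tz":-30,"roll":0},{"tx":0,"ty":0,"tz":-60,"roll":0},{"tx":0,"ty":0,"tz":-90,"roll":0},{"tx":0,"ty":0,"tz":-110,"roll":0},{"tx":0,"ty":0,"tz":-110,"roll":0}]' 44
python3 - <<'E'
from h import *
import pickle
f=imaging.grab_frame("wrist"); save(f,"w8")
g=imaging.grab_frame("scene"); save(g,"s8",(200,100,300,200),6)
o=r.get_obs(); print(o["position"],o["gripper_width"],o["ft_force"])
pickle.dump((f,g,o),open("w8.pkl","wb"))
E
```

```text
clock: 9.4
position: [463.3, 36.3, 64.3]
tool_rot: [0.134, 0.991, 0.0, -0.0]
ft_force: [-0.7, 0.4, -2.1]
gripper_width: 0.511
clock: 10.4
position: [464.8, 36.3, 178.7]
tool_rot: [0.134, 0.991, 0.0, 0.004]
ft_force: [-0.3, -0.6, -2.0]
gripper_width: 0.485
[463.35683423  36.29609705 174.24910481] 0.4855949567314196 [-0.22610487 -0.06943919 -1.83325544]
```

View pics/w8.png

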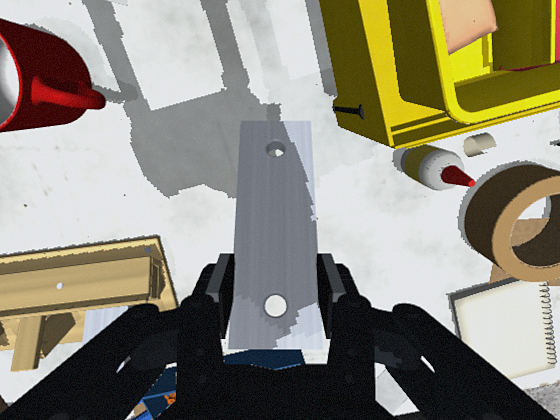

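```bash
python3 - <<'E'
from pnp import *
import pickle
f,g,o=pickle.load(open("w8.pkl","rb"))
pts=[(-65,22,10),(-65,-22,10),(-45,0,10),(45,0,10),(65,22,10),(65,-22,10)]
img=[(311,122),(240,122),(275.5,150),(275,306),(324,350),(230,350)]
x,e=fitbar(f,pts,img,[450,38,150,-.27,.7]); print(x[:3].round(1),np.degrees(x[3:]).round(1),e.round(1))
Rm=R.from_quat(o["tool_rot"]).as_matrix(); print((Rm.T@(x[:3]-o["position"])).round(1))
E
```

```text
[451.2  39.  154.6] [-15.3  40.5] [-0.5 -0.   0.4  0.2  0.1 -0.5  1.3 -0.3 -0.8  0.  -0.1  0.4]
[12.5 -0.6 19.6]
```

```bash
cat > plan.py <<'E'
from h import *
from fit import slotR
S0=np.array([554.3,-251.2,58.7]); yaw=np.radians(-7.6); S=slotR(yaw)
Bt=np.array([12.5,-.6,19.6])
Rt=np.array([[-np.cos(yaw),-np.sin(yaw),0],[-np.sin(yaw),np.cos(yaw),0],[0,0,-1]])
def tcp(off,up=0,Bt=Bt): return S0+S@np.array(off,float)+[0,0,up]-Rt@Bt
E
python3 - <<'E'
from plan import *
o=r.get_obs(); Rm=R.from_quat(o["tool_rot"]).as_matrix()
for off,up in (((50,0,3),80),((50,0,3),0),((0,0,3),0)):
    t=tcp(off,up); print(off,up,t.round(1),(Rm.T@(t-o["position"])).round(1))
E
```

```text
(50, 0, 3) 80 [ 602.8 -257.1  192.7] [-212.4 -245.8  -18.4]
(50, 0, 3) 0 [ 602.8 -257.1  112.7] [-212.3 -245.8   61.6]
(0, 0, 3) 0 [ 564.9 -252.    80.6] [-174.4 -251.    93.7]
```

```bash
python3 -m crank '[{"tx":-10,"ty":-8,"tz":-15,"roll":0},{"tx":-30,"ty":-30,"tz":-25,"roll":-0.2},{"tx":-60,"ty":-62,"tz":-25,"roll":-0.5},{"tx":-90,"ty":-97,"tz":-25,"roll":-0.8},{"tx":-120,"ty":-132,"tz":-25,"roll":-1.1},{"tx":-150,"ty":-167,"tz":-25,"roll":-1.4},{"tx":-178,"ty":-202,"tz":-25,"roll":-1.54},{"tx":-198,"ty":-230,"tz":-25,"roll":-1.54},{"tx":-209,"ty":-243,"tz":-20,"roll":-1.54},{"tx":-212,"ty":-246,"tz":-18,"roll":-1.54}]'
python3 - <<'E'
from h import *
import pickle
f=imaging.grab_frame("wrist"); save(f,"w9")
g=imaging.grab_frame("scene"); save(g,"s9",(280,90,460,285),3)
t=imaging.grab_frame("top"); save(t,"t9",(296,125,420,230),6)
o=r.get_obs(); print(o["position"],o["gripper_width"],o["ft_force"],R.from_quat(o["tool_rot"]).as_euler("zyx",degrees=True))
pickle.dump((f,g,t,o),open("w9.pkl","wb"))
E
```

```text
clock: 11.5
position: [601.6, -258.9, 188.3]
tool_rot: [0.068, 0.998, 0.001, -0.003]
ft_force: [-0.0, 0.6, -2.4]
gripper_width: 0.484
[ 601.7926994  -256.28985327  190.64375505] 0.48638969077739913 [ 0.09826405 -0.04135554 -1.10674758] [-1.72318324e+02 -1.47106535e-01 -1.79902271e+02]
```

View pics/w9.png

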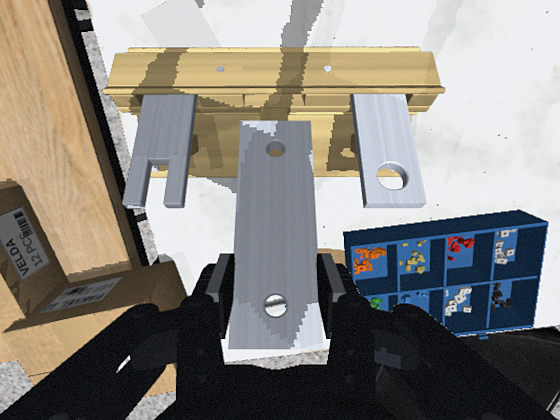

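View pics/s9.png

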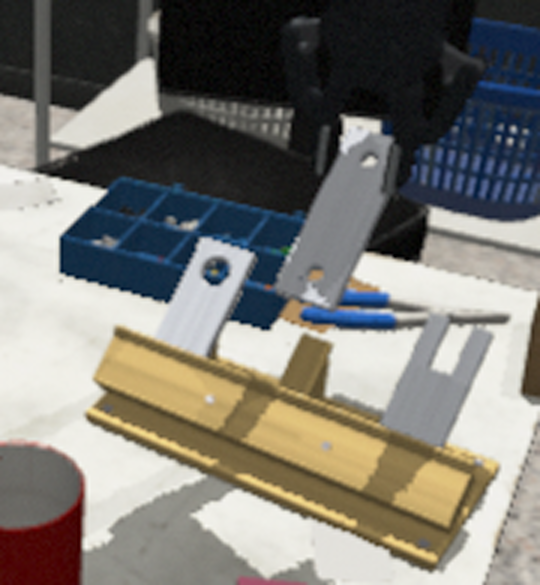

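View pics/t9.png

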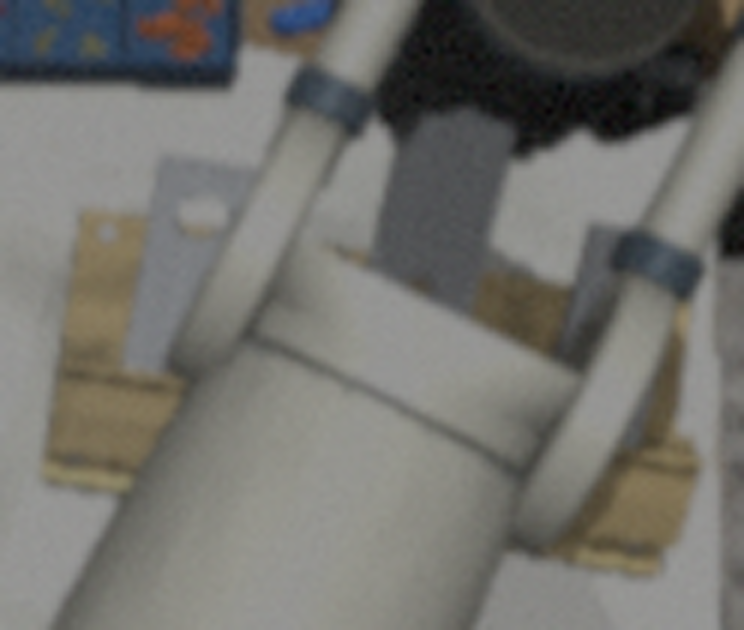

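```bash
python3 - <<'E'
from h import *
import pickle
f,g,t,o=pickle.load(open("w9.pkl","rb"))
save(f,"w9a",(95,40,275,220),4.4); save(f,"w9b",(275,40,455,220),4.4)
E
```

```text
(no output)
```

View pics/w9a.png

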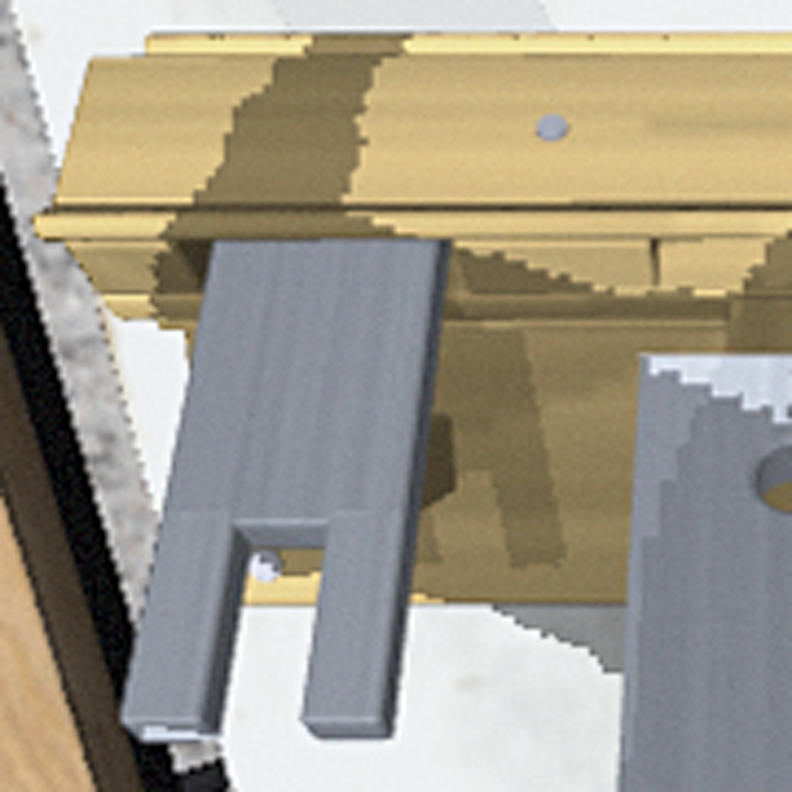

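View pics/w9b.png

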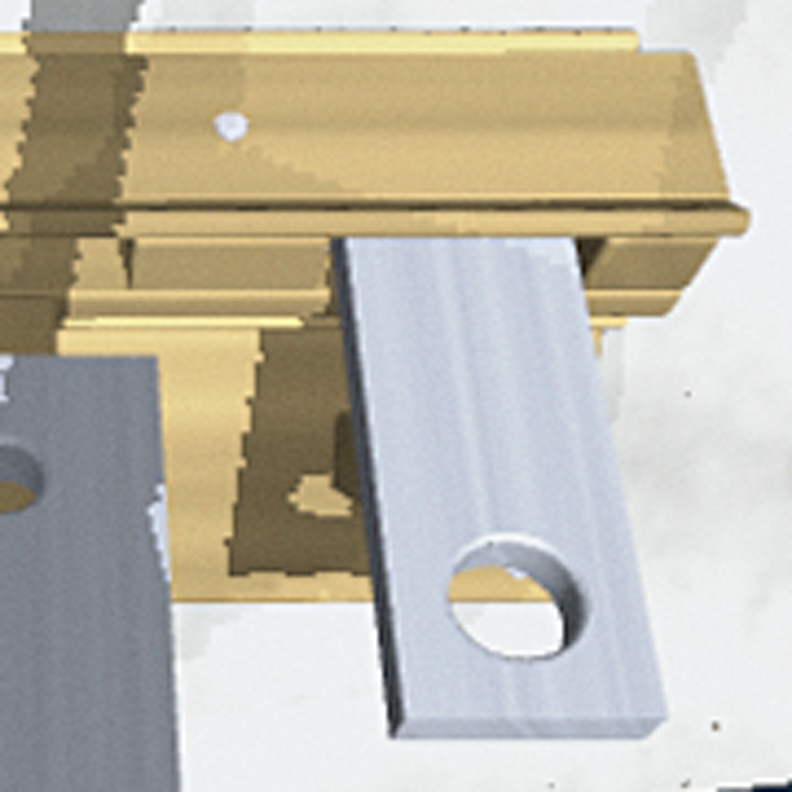

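```bash
python3 - <<'E'
from plan import *
import pickle
from scipy.optimize import least_squares
f,g,t,o=pickle.load(open("w9.pkl","rb"))
A=lambda u,v:(95+u/4.4,40+v/4.4); B=lambda u,v:(275+u/4.4,40+v/4.4)
P=[("f",65,-22,10,A(124,721)),("f",65,-8,10,A(210,724)),("f",65,8,10,A(304,718)),("f",65,22,10,A(390,721)),("f",27,-8,10,A(240,521)),("f",27,8,10,A(331,520)),
("r",65,-22,10,B(405,718)),("r",65,22,10,B(667,717))]
def res(p):
    Rm=slotR(p[3]);oo={"r":90+p[4],"f":-90+p[5]}
    return np.concatenate([proj(f,p[:3]+Rm@np.array([a,b+oo[k],c]))-np.array(uv) for k,a,b,c,uv in P]+[[p[4]/5,p[5]/5]])
q=least_squares(res,[554,-251,58,-.13,0,0]); p=q.x
print(p[:3].round(1),np.degrees(p[3]).round(2),p[4:].round(1),res(p).round(1))
Rm=slotR(p[3])
for a in [(-33,26,10),(-33,-26,10),(-31,26,0),(-31,-26,0),(-31,26,15),(-31,-26,15),(23,12,0)]: print(a,proj(f,p[:3]+Rm@a).round(1))
pts=[(-65,22,10),(-65,-22,10),(-45,0,10),(45,0,10)]
img=[B(157,356),A(641,355),(275.5,149.5),(275,306)]
from pnp import fitbar
x,e=fitbar(f,pts,img,[590,-255,170,-.13,.7]); print("bar",x[:3].round(1),np.degrees(x[3:]).round(1),e.round(1))
T=R.from_quat(o["tool_rot"]).as_matrix(); print((T.T@(x[:3]-o["position"])).round(1))
d=p[:3]-x[:3]; print("slot-bar in slot axes",(Rm.T@d).round(1),"world",d.round(1),"tool",(T.T@d).round(1))
E
```

```text
[ 546.1 -252.7   66.1] -7.7 [-0.9  0.9] [-0.1 -0.  -0.4 -0.7  0.1  0.6 -0.3 -0.2  0.4  0.2  0.3  0.4 -0.3 -0.1
  0.3 -0.1 -0.2  0.2]
(-33, 26, 10) [305.3  96.8]
(-33, -26, 10) [244.1  97. ]
(-31, 26, 0) [304.3 106.6]
(-31, -26, 0) [245.1 106.8]
(-31, 26, 15) [305.9  94.5]
(-31, -26, 15) [243.5  94.7]
(23, 12, 0) [289.7 160.3]
bar [ 588.6 -258.4  161.3] [-8.2 35.9] [ 0.2  0.1 -0.3 -0.   0.1  0.   0.  -0.1]
[12.7 -3.9 29.4]
slot-bar in slot axes [-94.   -0.  -45.4] world [-42.5   5.7 -95.2] tool [42.6 -0.1 95.3]
```

```bash
cat > joint.py <<'E'
from plan import *
import pickle
from scipy.optimize import least_squares
f,g,t,o=pickle.load(open("w9.pkl","rb"))
f1,s1=pickle.load(open("f1.pkl","rb"))
A=lambda u,v:(2,95+u/4.4,40+v/4.4); B=lambda u,v:(2,275+u/4.4,40+v/4.4)
T=lambda u,v:(0,296+u/6,145+v/6); S_=lambda u,v:(1,300+u/5,160+v/5)
F=[f1,s1,f]
P=[("f",65,-22,10,A(124,721)),("f",65,-8,10,A(210,724)),("f",65,8,10,A(304,718)),("f",65,22,10,A(390,721)),("f",27,-8,10,A(240,521)),("f",27,8,10,A(331,520)),
("r",65,-22,10,B(405,718)),("r",65,22,10,B(667,717)),
("r",65,22,10,T(160,37)),("r",65,-22,10,T(265,50)),("f",65,22,10,T(593,102)),("f",65,8,10,T(618,108)),("f",65,-8,10,T(663,112)),("f",65,-22,10,T(690,117)),
    ("f",27,8,10,T(611,186)),("f",27,-8,10,T(641,192)),("s",23,12,0,T(372,150)),("s",23,-12,0,T(420,158)),
    ("r",65,22,10,S_(235,45)),("r",65,-22,10,S_(325,72)),("f",65,22,10,S_(617,172)),("f",65,8,10,S_(648,185)),("f",65,-8,10,S_(690,195)),("f",65,-22,10,S_(722,208)),
    ("f",27,8,10,S_(613,262)),("s",23,12,0,S_(408,207)),("s",23,-12,0,S_(452,220))]
def res(p,zfix=None,sig=1.0,split=False):
    Rm=slotR(p[3]);oo={"r":90+p[4],"f":-90+p[5],"s":0}; sh=p[6:12].reshape(3,2)
    X=p[:3].copy()
    if zfix: X[2]=zfix
    r_=[proj(F[c],X+Rm@np.array([a,b+oo[k],d]))+sh[c]-np.array([u,v]) for k,a,b,d,(c,u,v) in P]
    if split: return np.array(r_)
    return np.concatenate([np.concatenate(r_)/0.7,[p[4]/5,p[5]/5],p[6:]/sig])
if __name__=="__main__":
  for z in (None,58.7,62,65.2):
    for sig in (0.01,1,2):
        q=least_squares(res,np.r_[554,-251,60,-.13,np.zeros(8)],args=(z,sig),loss="soft_l1"); p=q.x
        print(z,sig,p[:3].round(1),np.degrees(p[3]).round(2),p[4:].round(1),"cost",q.cost.round(1))
E
python3 joint.py
```

```text
None 0.01 [ 547.4 -251.5   63.2] -7.75 [-0.9 -1.5  0.  -0.  -0.   0.  -0.  -0. ] cost 41.0
None 1 [ 547.  -251.5   64.3] -7.73 [-1.3 -1.2  0.4 -2.5 -0.3  0.5 -0.  -0.2] cost 13.0
None 2 [ 547.1 -251.4   64.5] -7.73 [-1.4 -1.2  0.4 -2.5 -0.3  0.7 -0.1 -0.5] cost 11.6
58.7 0.01 [ 549.  -251.2  664.7] -7.77 [ 0.3 -3.6  0.  -0.  -0.  -0.  -0.  -0. ] cost 57.6
58.7 1 [ 548.5 -252.2   76.7] -7.77 [ 1.3 -2.4  0.5 -2.5 -0.6 -1.4 -0.4 -0. ] cost 20.9
58.7 2 [ 548.  -251.7   53.1] -7.78 [ 1.2 -2.3  0.7 -2.7 -0.3 -1.5 -1.   0.7] cost 18.9
62 0.01 [ 547.8 -251.4  676. ] -7.76 [-0.6 -2.1  0.  -0.  -0.  -0.  -0.  -0. ] cost 42.5
62 1 [ 547.6 -251.7   61.3] -7.75 [-0.3 -1.7  0.5 -2.5 -0.4 -0.3 -0.2 -0.1] cost 14.5
62 2 [ 547.4 -251.5   34.4] -7.75 [-0.3 -1.7  0.6 -2.6 -0.3 -0.3 -0.4  0.2] cost 13.2
65.2 0.01 [ 546.7 -251.6   66.5] -7.71 [-1.6 -0.7  0.  -0.  -0.   0.   0.  -0. ] cost 44.3
65.2 1 [ 546.8 -251.4   76.7] -7.71 [-1.8 -1.   0.4 -2.5 -0.3  0.8  0.  -0.3] cost 13.2
65.2 2 [ 547.1 -251.4   57.5] -7.71 [-1.7 -1.   0.4 -2.4 -0.4  0.9  0.  -0.7] cost 11.8
```

```bash
python3 - <<'E'
from plan import *
import pickle
from scipy.optimize import least_squares
f8,_,o8=pickle.load(open("w8.pkl","rb")); f9,_,_,o9=pickle.load(open("w9.pkl","rb")); f7,_,o7=pickle.load(open("w7.pkl","rb"))
pts=[(-65,22,10),(-65,-22,10),(-45,0,10),(45,0,10),(65,22,10),(65,-22,10)]
I8=[(311,122),(240,122),(275.5,150),(275,306),(324,350),(230,350)]
I9=[(310.7,120.9),(240.7,120.7),(275.5,149.5),(275,306),(325,350),(229,349)]
for nm,F,I,o,b in (("8",f8,I8,o8,None),("9",f9,I9,o9,None)):
  Rm=R.from_quat(o["tool_rot"]).as_matrix(); yw=np.arctan2(Rm[1,1],Rm[0,1])-np.pi/2
  for sz in (.3,1,100):
    def res(p):
        X=np.array(o["position"])+Rm@p[:3]; S=slotR(yw+p[3],p[4])
        return np.concatenate([np.concatenate([proj(F,X+S@np.array(a,float))-np.array(i) for a,i in zip(pts,I)]),[(p[2]-22.5)/sz]])
    q=least_squares(res,[14,0,22,0,.7]); print(nm,sz,q.x[:3].round(1),np.degrees(q.x[3:]).round(1),q.cost.round(2))
E
```

```text
8 0.3 [10.9 -0.6 22.2] [ 0.1 38.2] 6.69
8 1 [11.7 -0.7 20.8] [ 0.1 39.4] 4.13
8 100 [12.5 -0.7 19.5] [ 0.1 40.6] 1.68
9 0.3 [16.5 -3.5 22.8] [-0.1 42.7] 7.64
9 1 [15.8 -3.5 24. ] [-0.1 41.6] 5.59
9 100 [15.1 -3.5 25.2] [-0.1 40.6] 3.58
```

```bash
sed -i 's/^S0=.*/S0=np.array([547,-251.5,64.8]); yaw=np.radians(-7.7); S=slotR(yaw)/; s/^Bt=.*/Bt=np.array([13.8,-1.5,22.4])/' plan.py
python3 - <<'E'
from plan import *
o=r.get_obs(); Rm=R.from_quat(o["tool_rot"]).as_matrix(); print(o["position"])
for off,up in (((50,0,4),30),((50,0,4),0),((20,0,4),0),((0,0,3),0)):
    t=tcp(off,up); print(off,up,t.round(1),(Rm.T@(t-o["position"])).round(1), "from cmd",(Rt.T@(t-[602.8,-257.1,192.7])).round(1))
E
```

```text
[ 601.7926994  -256.28985327  190.64375505]
(50, 0, 4) 30 [ 596.3 -256.7  152.4] [ 5.3 -1.1 38.3] from cmd [ 6.5 -0.4 40.3]
(50, 0, 4) 0 [ 596.3 -256.7  122.4] [ 5.2 -1.2 68.3] from cmd [ 6.5 -0.4 70.3]
(20, 0, 4) 0 [ 573.5 -253.6  103.1] [28.1 -1.2 87.6] from cmd [29.5 -0.4 89.6]
(0, 0, 3) 0 [ 559.  -251.6   89.5] [ 42.8  -1.2 101.3] from cmd [ 44.2  -0.4 103.2]
```

```bash
python3 -m crank '[{"tx":1,"ty":0,"tz":6,"roll":0},{"tx":3,"ty":-1,"tz":18,"roll":0},{"tx":5,"ty":-1,"tz":32,"roll":0},{"tx":6.5,"ty":-1,"tz":46,"roll":0},{"tx":6.5,"ty":-1,"tz":57,"roll":0},{"tx":6.5,"ty":-1,"tz":64,"roll":0},{"tx":6.5,"ty":-1,"tz":68,"roll":0},{"tx":6.5,"ty":-1,"tz":68,"roll":0},{"tx":6.5,"ty":-1,"tz":68,"roll":0},{"tx":6.5,"ty":-1,"tz":68,"roll":0}]'
python3 - <<'E'
from h import *
import pickle
f=imaging.grab_frame("wrist"); save(f,"w10",(130,60,430,360),2)
g=imaging.grab_frame("scene"); save(g,"s10",(300,120,440,260),5)
o=r.get_obs(); print(o["position"],o["gripper_width"],o["ft_force"])
pickle.dump((f,g,o),open("w10.pkl","wb"))
E
```

```text
clock: 12.65
position: [596.1, -257.5, 125.2]
tool_rot: [0.067, 0.998, -0.0, 0.001]
ft_force: [-0.7, 0.8, -0.8]
gripper_width: 0.485
[ 596.05342036 -257.47176164  124.98849362] 0.4856940958370885 [-0.00863312  0.59391436 -1.44906066]
```

View pics/w10.png

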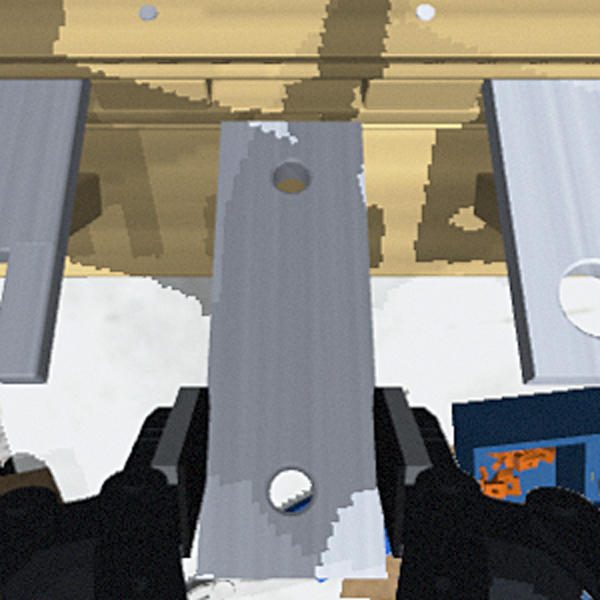

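View pics/s10.png

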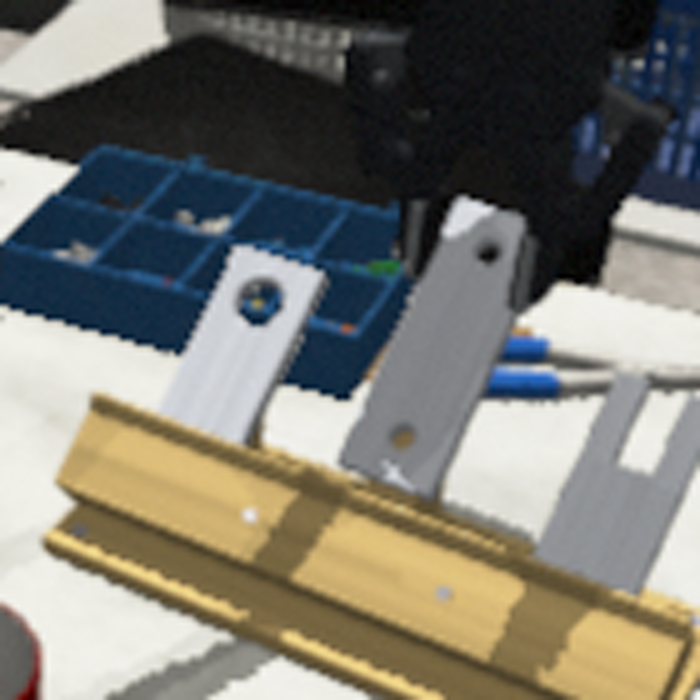

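```bash
python3 -m crank '[{"tx":1,"ty":-1,"tz":1,"roll":0},{"tx":3,"ty":-2,"tz":3,"roll":0},{"tx":6,"ty":-2,"tz":6,"roll":0},{"tx":9,"ty":-2,"tz":8.5,"roll":0},{"tx":12,"ty":-2,"tz":11,"roll":0},{"tx":15,"ty":-2,"tz":14,"roll":0},{"tx":18,"ty":-2,"tz":17,"roll":0},{"tx":21,"ty":-2,"tz":19.5,"roll":0},{"tx":22,"ty":-2,"tz":20.5,"roll":0},{"tx":22,"ty":-2,"tz":20.5,"roll":0}]'
python3 - <<'E'
from h import *
import pickle
f=imaging.grab_frame("wrist"); save(f,"w11",(180,40,380,220),4)
g=imaging.grab_frame("scene"); save(g,"s11",(300,120,440,260),5)
o=r.get_obs(); print(o["position"],o["gripper_width"],o["ft_force"])
pickle.dump((f,g,o),open("w11.pkl","wb"))
E
```

```text
clock: 13.75
position: [573.5, -256.3, 103.6]
tool_rot: [0.067, 0.998, 0.0, -0.0]
ft_force: [0.8, 0.4, -1.2]
gripper_width: 0.49
[ 573.7876931  -256.36293706  103.93898571] 0.484549416780903 [-0.78690888 -0.43141583 -1.25641174]
```

View pics/w11.png

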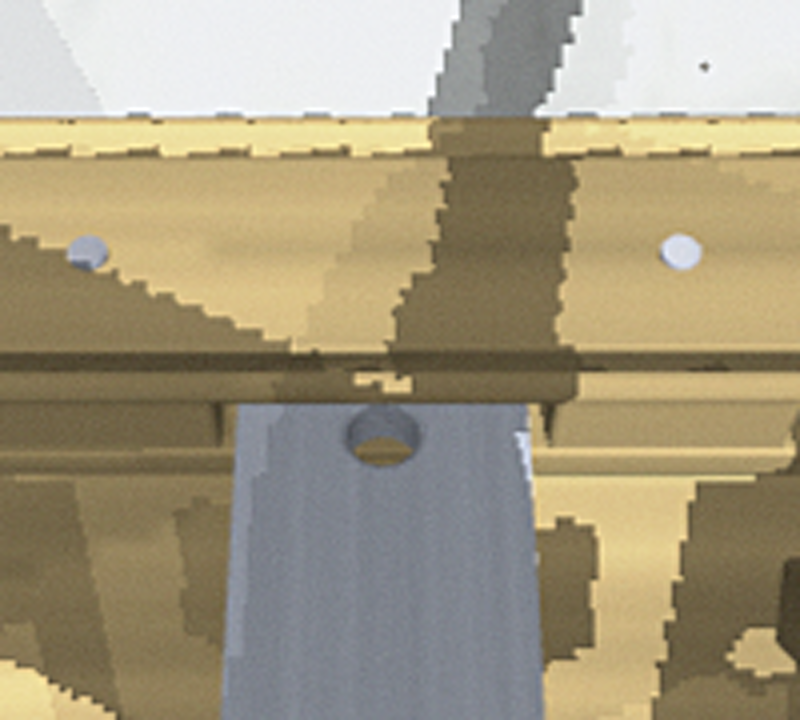

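View pics/s11.png

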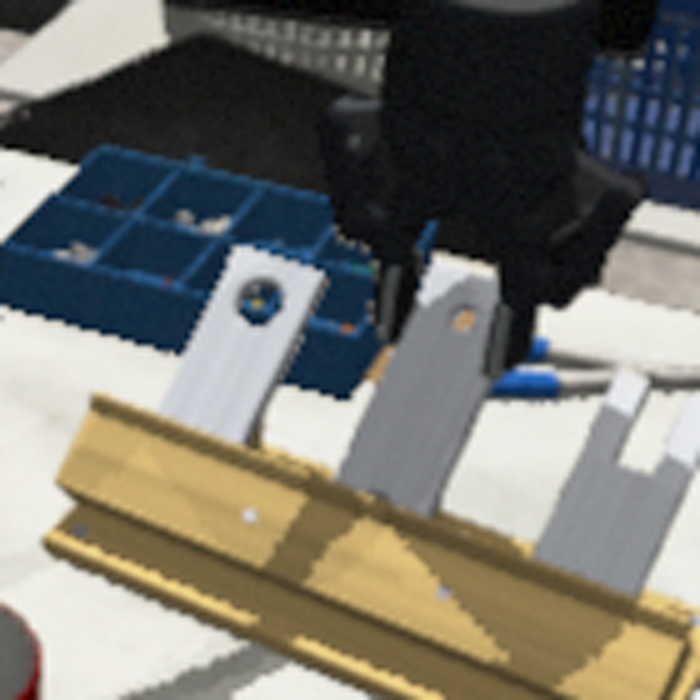

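```bash
python3 -m crank '[{"tx":2,"ty":0,"tz":1.6,"roll":0},{"tx":4,"ty":0,"tz":3.3,"roll":0},{"tx":6,"ty":0,"tz":5,"roll":0},{"tx":8,"ty":0,"tz":6.7,"roll":0},{"tx":10,"ty":0,"tz":8.4,"roll":0},{"tx":12,"ty":0,"tz":10,"roll":0},{"tx":14,"ty":0,"tz":11.7,"roll":0},{"tx":15,"ty":0,"tz":12.6,"roll":0},{"tx":15,"ty":0,"tz":12.6,"roll":0},{"tx":15,"ty":0,"tz":12.6,"roll":0}]'
python3 - <<'E'
from h import *
import pickle
f=imaging.grab_frame("wrist"); save(f,"w12",(180,40,380,220),4)
g=imaging.grab_frame("scene"); save(g,"s12",(300,120,440,260),5)
o=r.get_obs(); print(o["position"],o["gripper_width"],o["ft_force"])
pickle.dump((f,g,o),open("w12.pkl","wb"))
E
```

```text
clock: 14.85
position: [559.4, -254.4, 91.9]
tool_rot: [0.067, 0.998, -0.0, 0.001]
ft_force: [3.9, -1.1, 1.1]
gripper_width: 0.487
[ 559.44538027 -254.45172353   91.87566316] 0.4894230759922745 [ 3.81329717 -1.41959677  2.29767948]
```

View pics/w12.png

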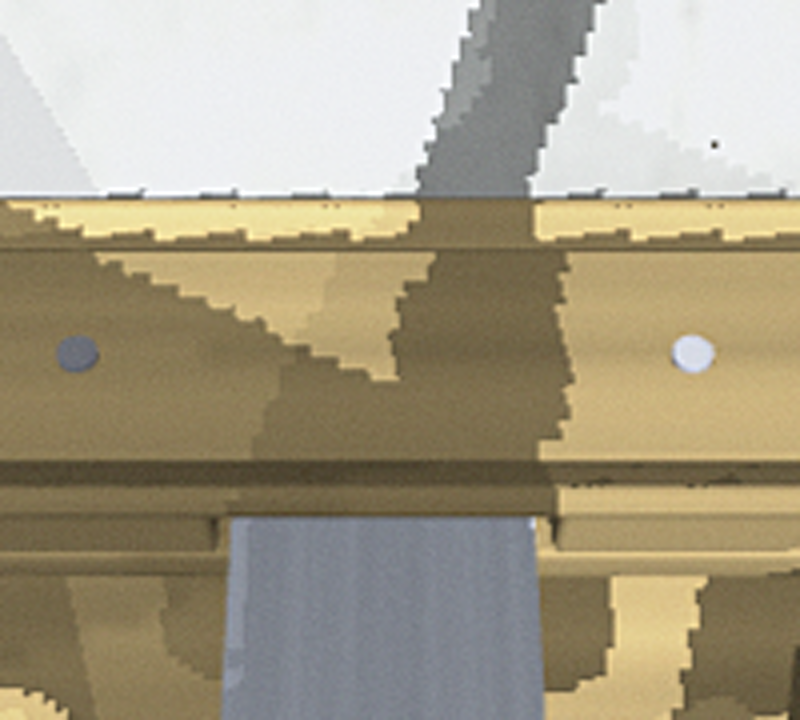

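View pics/s12.png

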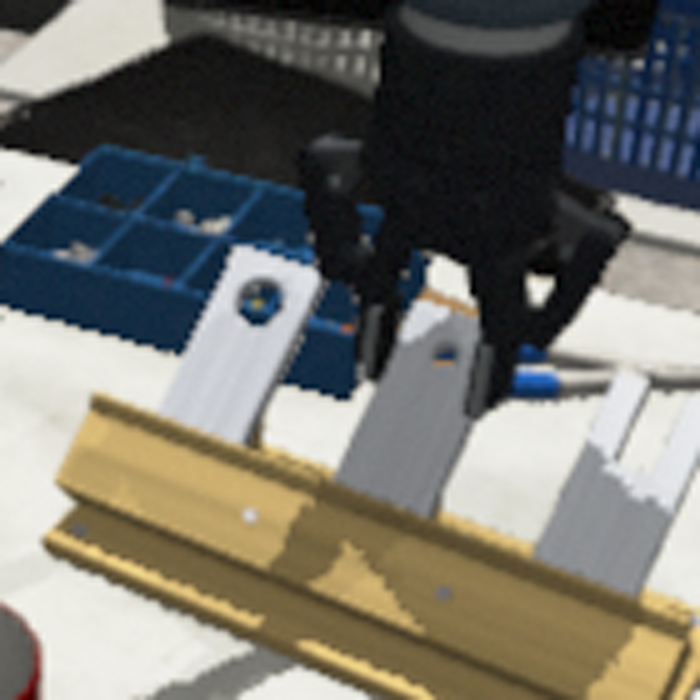

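```bash
python3 -m crank '[{"tx":0.5,"ty":0,"tz":0.4,"roll":0},{"tx":1,"ty":0,"tz":0.8,"roll":0},{"tx":1.5,"ty":0,"tz":1.3,"roll":0},{"tx":2,"ty":0,"tz":1.7,"roll":0},{"tx":2.5,"ty":0,"tz":2.1,"roll":0},{"tx":3,"ty":0,"tz":2.5,"roll":0},{"tx":3,"ty":0,"tz":2.5,"roll":0},{"tx":3,"ty":0,"tz":2.5,"roll":0},{"tx":3,"ty":0,"tz":2.5,"roll":0},{"tx":3,"ty":0,"tz":2.5,"roll":0}]'
python3 - <<'E'
from h import *
import pickle
f=imaging.grab_frame("wrist"); save(f,"w13",(130,60,430,360),2)
g=imaging.grab_frame("scene"); save(g,"s13",(300,120,440,260),5)
o=r.get_obs(); print(o["position"],o["gripper_width"],o["ft_force"])
pickle.dump((f,g,o),open("w13.pkl","wb"))
E
```

```text
clock: 15.95
position: [559.1, -254.4, 92.0]
tool_rot: [0.067, 0.998, -0.001, 0.005]
ft_force: [9.3, -0.2, 8.2]
gripper_width: 0.487
[ 559.10183301 -254.43050109   92.05922966] 0.48462312263693946 [10.38957424 -0.49270808  6.52310636]
```

View pics/s13.png

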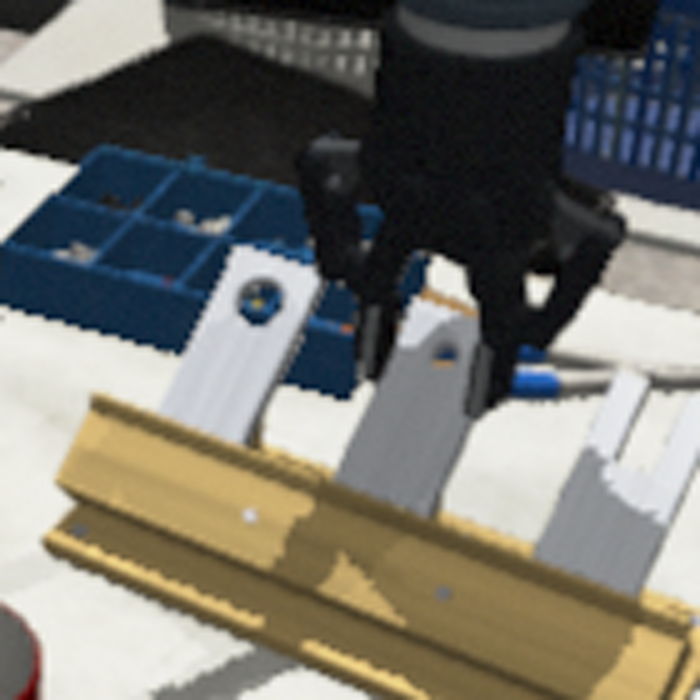

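View pics/w13.png

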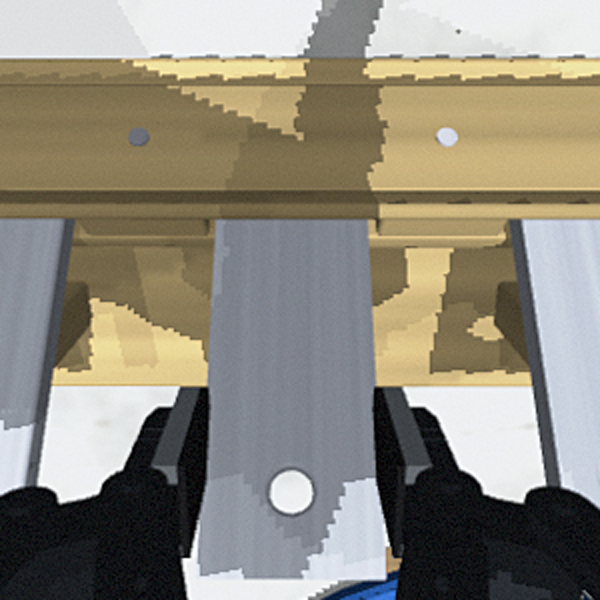

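```bash
python3 -m crank '[{"tx":0,"ty":0,"tz":0,"roll":0},{"tx":-1,"ty":0,"tz":-1,"roll":0},{"tx":-2,"ty":0,"tz":-2,"roll":0},{"tx":-2,"ty":0,"tz":-2,"roll":0},{"tx":-2,"ty":0,"tz":-2,"roll":0},{"tx":-2,"ty":0,"tz":-2,"roll":0},{"tx":-2,"ty":0,"tz":-12,"roll":0},{"tx":-2,"ty":0,"tz":-35,"roll":0},{"tx":-2,"ty":0,"tz":-60,"roll":0},{"tx":-2,"ty":0,"tz":-75,"roll":0}]' 72
python3 - <<'E'
from h import *
import pickle
f=imaging.grab_frame("wrist"); save(f,"w14",scale=1.4)
g=imaging.grab_frame("scene"); save(g,"s14",(300,120,440,260),5)
o=r.get_obs(); print(o["position"],o["gripper_width"],o["ft_force"])
pickle.dump((f,g,o),open("w14.pkl","wb"))
E
```

```text
clock: 17.05
position: [558.4, -254.5, 167.0]
tool_rot: [0.067, 0.998, -0.001, 0.002]
ft_force: [-0.8, -0.1, -0.1]
gripper_width: 0.717
[ 559.00747236 -254.81417244  167.53539641] 0.7199518481346128 [-0.50258364 -0.22353398  0.1138894 ]
```

View pics/w14.png

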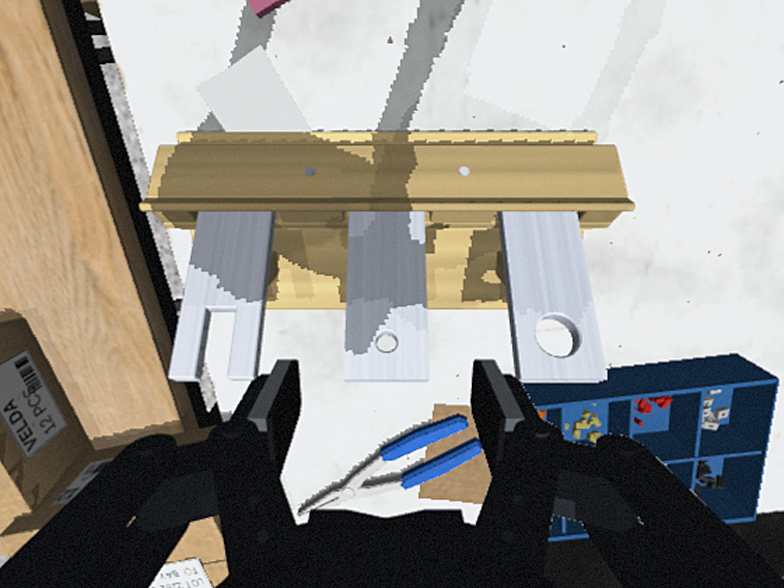

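View pics/s14.png

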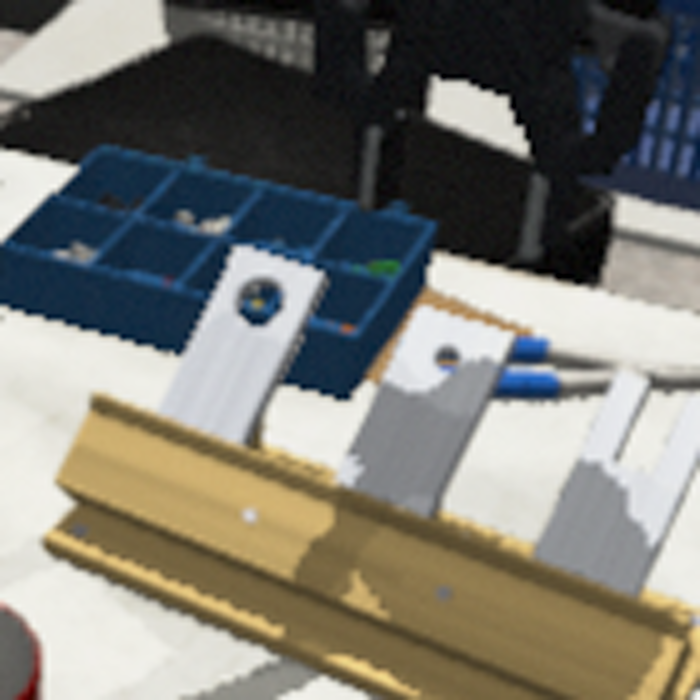

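```bash
python3 - <<'E'
from h import *
import pickle
f,g,o=pickle.load(open("w14.pkl","rb"))
save(f,"w14a",(110,140,300,285),4.2); save(f,"w14b",(270,140,440,285),4.4)
E
```

View pics/w14a.png

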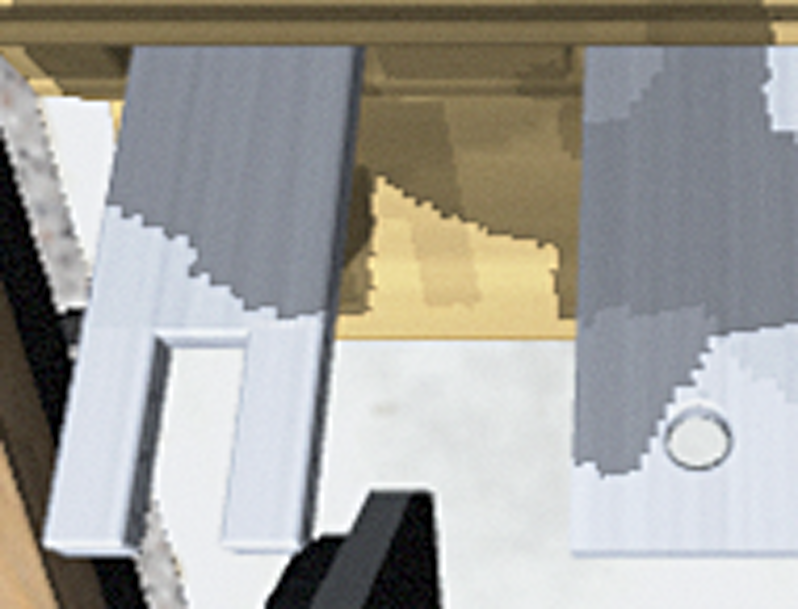

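View pics/w14b.png

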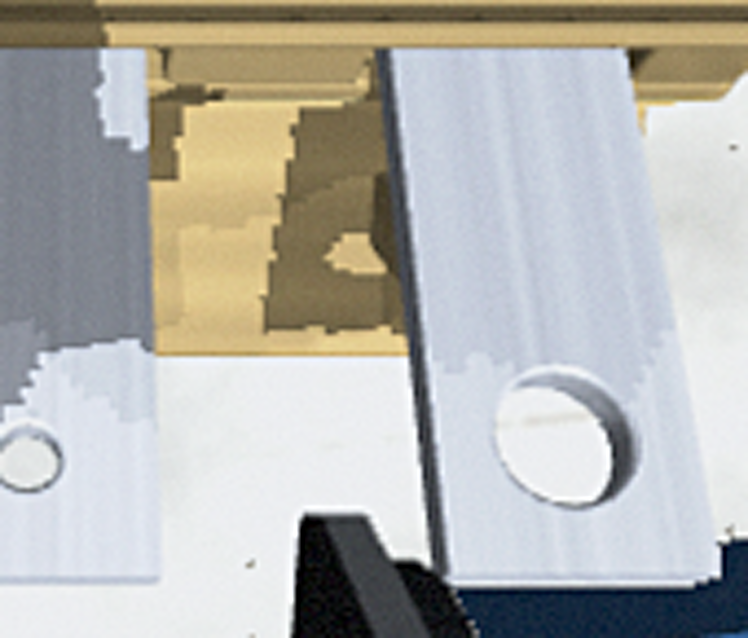

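```bash
python3 - <<'E'
from plan import *
import pickle
from scipy.optimize import least_squares
f,g,o=pickle.load(open("w14.pkl","rb"))
A=lambda u,v:(110+u/4.2,140+v/4.2); B=lambda u,v:(270+u/4.4,140+v/4.4)
P=[("f",65,-22,10,A(45,543)),("f",65,-8,10,A(129,546)),("f",65,8,10,A(224,541)),("f",65,22,10,A(303,544)),("f",27,-8,10,A(160,336)),("f",27,8,10,A(250,335)),
("r",65,-22,10,B(445,578)),("r",65,22,10,B(716,576)),("m",65,-22,10,A(572,552)),("m",65,22,10,B(160,580))]
def res(p):
    Rm=slotR(p[3]);oo={"r":(0,90+p[4]),"f":(0,-90+p[5]),"m":(p[6],p[7])}
    return np.concatenate([proj(f,p[:3]+Rm@np.array([a+oo[k][0],b+oo[k][1],c]))-np.array(uv) for k,a,b,c,uv in P]+[[p[4]/3,p[5]/3]])
q=least_squares(res,[547,-251,64,-.13,0,0,0,0]); p=q.x
print(p[:3].round(1),np.degrees(p[3]).round(2),p[4:].round(1),res(p).round(1))
Rm=slotR(p[3]); 
T=R.from_quat(o["tool_rot"]).as_matrix()
for S00,nm in ((p[:3],"w14"),(S0,"joint")):
    t=S00+Rm@[12,-90+p[5],5]+[0,0,-4]; print(nm,t.round(1),(T.T@(t-o["position"])).round(1))
E
```

```text
[ 548.2 -253.1   63. ] -8.07 [ 0.3 -0.3  0.9 -0.4] [ 0.4  0.1 -0.2 -0.5 -0.6  0.8 -0.   0.2  0.6 -0.4  0.  -0.   0.3 -0.5
 -0.4  0.3 -0.4  0.   0.4 -0.   0.1 -0.1]
w14 [ 541.4 -343.4   70.5] [  6.1 -89.9  97.2]
joint [ 540.2 -341.8   72.3] [  7.5 -88.5  95.3]
```

```bash
python3 -m crank '[{"tx":1,"ty":-10,"tz":0,"roll":0},{"tx":3,"ty":-28,"tz":0,"roll":0},{"tx":5,"ty":-50,"tz":0,"roll":0},{"tx":6,"ty":-70,"tz":0,"roll":0},{"tx":7,"ty":-84,"tz":5,"roll":0},{"tx":7,"ty":-89.5,"tz":18,"roll":0},{"tx":7,"ty":-89.5,"tz":33,"roll":0},{"tx":7,"ty":-89.5,"tz":45,"roll":0},{"tx":7,"ty":-89.5,"tz":50,"roll":0},{"tx":7,"ty":-89.5,"tz":50,"roll":0}]'
python3 - <<'E'
from h import *
import pickle
f=imaging.grab_frame("wrist"); save(f,"w15",scale=1.4)
o=r.get_obs(); print(o["position"],o["gripper_width"],o["ft_force"])
pickle.dump((f,o),open("w15.pkl","wb"))
E
```

```text
clock: 18.15
position: [538.6, -340.8, 111.9]
tool_rot: [0.067, 0.998, 0.001, -0.001]
ft_force: [1.0, -0.0, 0.0]
gripper_width: 0.72
[ 538.98566472 -341.15841408  113.1787445 ] 0.7224707103555941 [0.90644793 0.50082619 0.41959461]
```

View pics/w15.png

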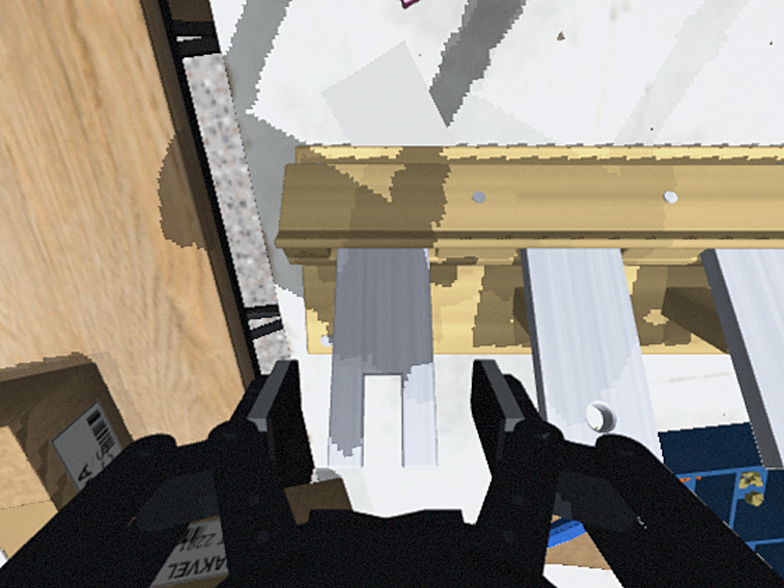

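```bash
python3 -m crank '[{"tx":-1,"ty":-1,"tz":6,"roll":0},{"tx":-2,"ty":-1,"tz":16,"roll":0},{"tx":-2,"ty":-1,"tz":27,"roll":0},{"tx":-2,"ty":-1,"tz":36,"roll":0},{"tx":-2,"ty":-1,"tz":40,"roll":0},{"tx":-2,"ty":-1,"tz":42,"roll":0},{"tx":-2,"ty":-1,"tz":42,"roll":0},{"tx":-2,"ty":-1,"tz":42,"roll":0},{"tx":-2,"ty":-1,"tz":42,"roll":0},{"tx":-2,"ty":-1,"tz":42,"roll":0}]'
python3 - <<'E'
from h import *
import pickle
f=imaging.grab_frame("wrist"); save(f,"w16",scale=1.4)
g=imaging.grab_frame("scene"); save(g,"s16",(340,140,480,260),5)
o=r.get_obs(); print(o["position"],o["gripper_width"],o["ft_force"])
E
```

```text
clock: 19.2
position: [540.9, -343.3, 72.2]
tool_rot: [0.067, 0.998, -0.0, 0.0]
ft_force: [-0.4, 0.8, -0.9]
gripper_width: 0.721
[ 540.86304192 -343.31816671   72.01711104] 0.7155753470947577 [-0.90635873  0.56236782 -1.40700727]
```

View pics/w16.png

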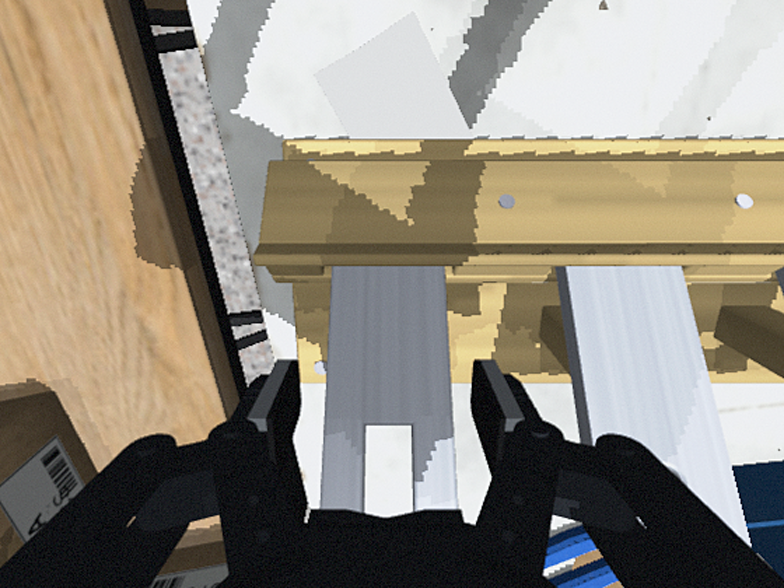

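View pics/s16.png

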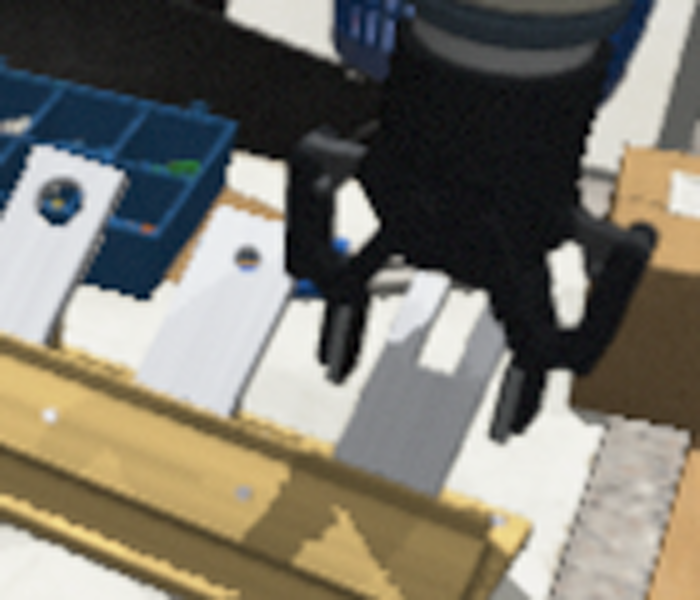

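```bash
python3 -m crank '[{"tx":0,"ty":0,"tz":0,"roll":0},{"tx":0,"ty":0,"tz":0,"roll":0},{"tx":0,"ty":0,"tz":0,"roll":0},{"tx":0,"ty":0,"tz":0,"roll":0},{"tx":0,"ty":0,"tz":0,"roll":0},{"tx":0,"ty":0,"tz":0,"roll":0},{"tx":-2,"ty":0,"tz":-2,"roll":0},{"tx":-6,"ty":0,"tz":-5.5,"roll":0},{"tx":-10,"ty":0,"tz":-9,"roll":0},{"tx":-14,"ty":0,"tz":-12.5,"roll":0}]' 44
python3 -m crank '[{"tx":-4,"ty":0,"tz":-3.4,"roll":0},{"tx":-10,"ty":0,"tz":-8.4,"roll":0},{"tx":-16,"ty":0,"tz":-13.5,"roll":0},{"tx":-22,"ty":0,"tz":-18.5,"roll":0},{"tx":-28,"ty":0,"tz":-24,"roll":0},{"tx":-32,"ty":0,"tz":-32,"roll":0},{"tx":-34,"ty":0,"tz":-45,"roll":0},{"tx":-34,"ty":0,"tz":-62,"roll":0},{"tx":-34,"ty":0,"tz":-76,"roll":0},{"tx":-34,"ty":0,"tz":-82,"roll":0}]'
python3 - <<'E'
from h import *
import pickle
f=imaging.grab_frame("wrist"); save(f,"w17",scale=1.4)
g=imaging.grab_frame("scene"); save(g,"s17",(320,60,480,260),3)
o=r.get_obs(); print(o["position"],o["gripper_width"],o["ft_force"])
pickle.dump((f,g,o),open("w17.pkl","wb"))
E
```

```text
clock: 20.3
position: [553.3, -344.8, 82.7]
tool_rot: [0.067, 0.998, 0.001, -0.002]
ft_force: [-3.9, 0.6, 0.5]
gripper_width: 0.496
clock: 21.3
position: [589.0, -350.2, 169.9]
tool_rot: [0.067, 0.998, -0.001, 0.002]
ft_force: [-0.5, -0.8, -0.4]
gripper_width: 0.495
[ 588.80854087 -350.06636942  168.61326049] 0.4940547359503498 [-0.00283673 -0.00985648 -0.71640067]
```

View pics/w17.png

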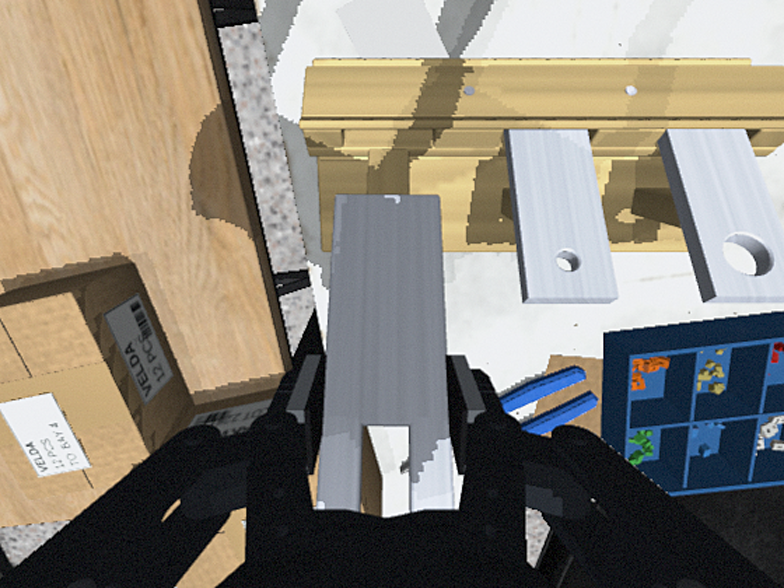

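View pics/s17.png

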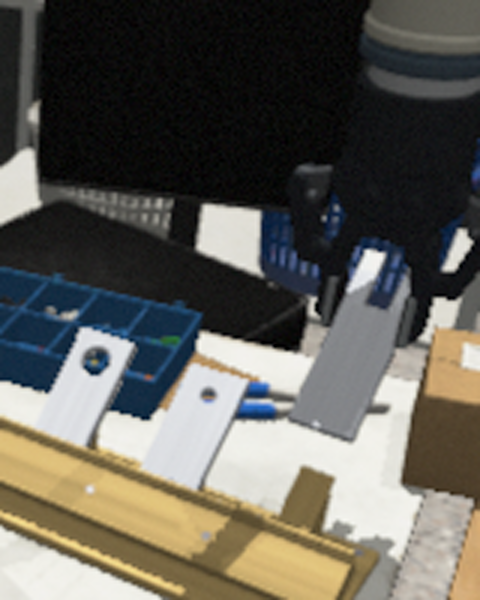

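```bash
python3 -m crank '[{"tx":0,"ty":0,"tz":-20,"roll":0},{"tx":4,"ty":10,"tz":-40,"roll":0},{"tx":14,"ty":38,"tz":-45,"roll":0},{"tx":28,"ty":75,"tz":-45,"roll":0},{"tx":43,"ty":115,"tz":-45,"roll":0},{"tx":59,"ty":155,"tz":-45,"roll":0},{"tx":74,"ty":195,"tz":-45,"roll":0},{"tx":90,"ty":235,"tz":-45,"roll":0},{"tx":105,"ty":272,"tz":-45,"roll":0},{"tx":118,"ty":302,"tz":-45,"roll":0}]'
python3 -m crank '[{"tx":7,"ty":20,"tz":0,"roll":0},{"tx":13,"ty":35,"tz":15,"roll":0},{"tx":18,"ty":45,"tz":40,"roll":0},{"tx":19,"ty":48,"tz":70,"roll":0},{"tx":19,"ty":48,"tz":100,"roll":0},{"tx":19,"ty":48,"tz":125,"roll":0},{"tx":19,"ty":48,"tz":142,"roll":0},{"tx":19,"ty":48,"tz":150,"roll":0},{"tx":19,"ty":48,"tz":152,"roll":0},{"tx":19,"ty":48,"tz":152,"roll":0}]'
python3 - <<'E'
from h import *
import pickle
f=imaging.grab_frame("wrist"); save(f,"w18")
g=imaging.grab_frame("scene"); save(g,"s18",(170,80,370,280),4)
o=r.get_obs(); print(o["position"],o["gripper_width"],o["ft_force"])
pickle.dump((f,g,o),open("w18.pkl","wb"))
E
```

```text
clock: 22.4
position: [510.8, -32.6, 210.5]
tool_rot: [0.067, 0.998, 0.0, -0.0]
ft_force: [0.2, -0.2, -2.0]
gripper_width: 0.49
clock: 23.4
position: [499.6, 15.5, 59.6]
tool_rot: [0.067, 0.998, 0.0, 0.0]
ft_force: [0.3, -0.2, -1.7]
gripper_width: 0.499
[500.16413108  15.47445898  60.47399976] 0.49698690714834876 [ 0.66001592  0.00439935 -1.17627456]
```

View pics/w18.png

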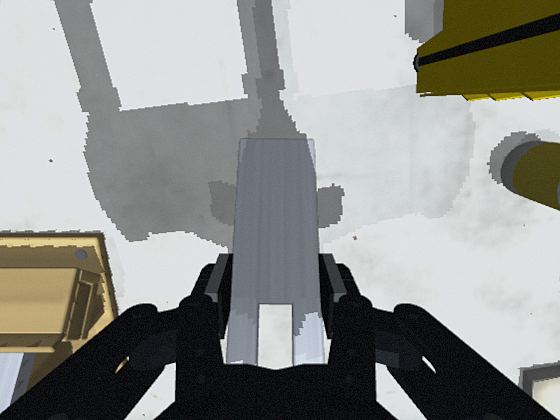

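View pics/s18.png

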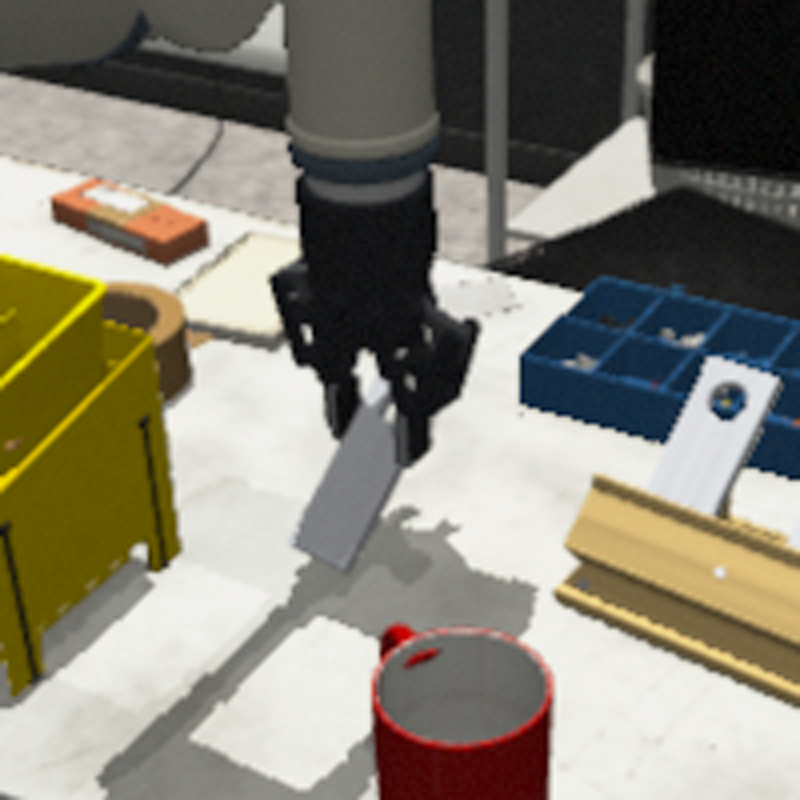

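```bash
python3 -m crank '[{"tx":0,"ty":0,"tz":3,"roll":0},{"tx":0,"ty":0,"tz":6,"roll":0},{"tx":0,"ty":0,"tz":8,"roll":0},{"tx":-1,"ty":0,"tz":10,"roll":0},{"tx":-3,"ty":0,"tz":13,"roll":0},{"tx":-5,"ty":0,"tz":16,"roll":0},{"tx":-7,"ty":0,"tz":19,"roll":0},{"tx":-9,"ty":0,"tz":22,"roll":0},{"tx":-10,"ty":0,"tz":24,"roll":0},{"tx":-10,"ty":0,"tz":24,"roll":0}]' 51.6
python3 - <<'E'
from h import *
import pickle
f=imaging.grab_frame("wrist"); save(f,"w19")
g=imaging.grab_frame("scene"); save(g,"s19",(200,130,320,250),5)
o=r.get_obs(); print(o["position"],o["gripper_width"],o["ft_force"])
E
```

```text
clock: 24.5
position: [509.2, 14.2, 34.7]
tool_rot: [0.067, 0.998, -0.0, -0.0]
ft_force: [-0.3, -0.2, -1.3]
gripper_width: 0.516
[509.34128984  14.21642044  35.12906323] 0.519181103976422 [-0.20902008 -0.84162421 -0.86984029]
```

View pics/s19.png

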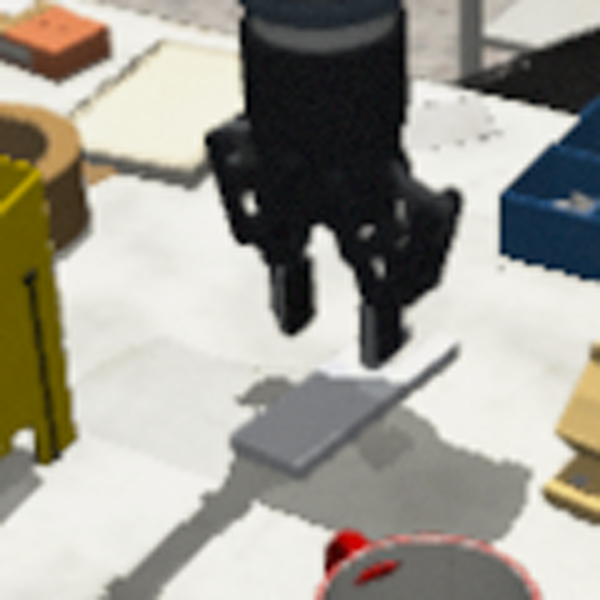

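View pics/w19.png

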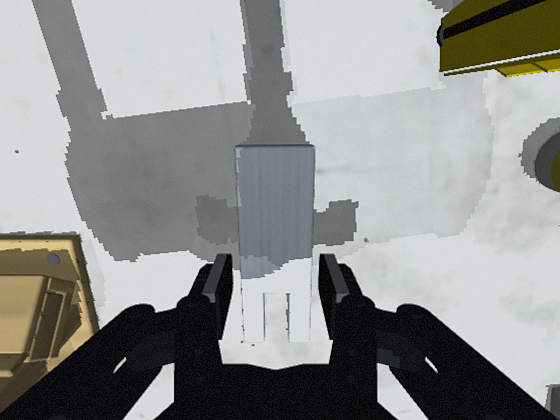

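```bash
python3 - <<'E'
from h import *
f=imaging.grab_frame("wrist"); o=r.get_obs()
P={k:ray(f,v,10) for k,v in dict(nl=(236.5,146),nr=(314,146),fl=(241.5,341),fr=(311,341),b1=(265,292),b2=(288,292)).items()}
n=(P["nl"]+P["nr"])/2;e=(P["fl"]+P["fr"])/2;b=(P["b1"]+P["b2"])/2
print("len",np.linalg.norm(e-n),"w",np.linalg.norm(P["nl"]-P["nr"]),np.linalg.norm(P["fl"]-P["fr"]),"notch",np.linalg.norm(e-b))
c=(n+e)/2;u=(e-n)/np.linalg.norm(e-n);print(c,np.degrees(np.arctan2(u[1],u[0])))
T=R.from_quat(o["tool_rot"]).as_matrix()
for d in (0,8):print(d,(T.T@(c+u*d-o["position"])).round(1))
print(o["position"])
E
```

```text
len 128.91184461807174 w 41.63863076937754 46.41132582013677 notch 37.945483484525596
[513.86208144  12.59268824  10.        ] -7.417177737297057
0 [-4.6 -1.  25.3]
8 [-12.6  -1.   25.3]
[509.40631654  14.22958999  35.28980348]
```

```bash
python3 -m crank '[{"tx":0,"ty":0,"tz":0,"roll":0},{"tx":-2,"ty":-1,"tz":0,"roll":0},{"tx":-4,"ty":-1,"tz":0,"roll":0},{"tx":-5,"ty":-1,"tz":5,"roll":0},{"tx":-5,"ty":-1,"tz":14,"roll":0},{"tx":-5,"ty":-1,"tz":23,"roll":0},{"tx":-5,"ty":-1,"tz":30,"roll":0},{"tx":-5,"ty":-1,"tz":33.5,"roll":0},{"tx":-5,"ty":-1,"tz":33.5,"roll":0},{"tx":-5,"ty":-1,"tz":33.5,"roll":0}]' 66
python3 -m crank '[{"tx":0,"ty":0,"tz":0,"roll":0},{"tx":0,"ty":0,"tz":0,"roll":0},{"tx":0,"ty":0,"tz":0,"roll":0},{"tx":0,"ty":0,"tz":0,"roll":0},{"tx":0,"ty":0,"tz":0,"roll":0},{"tx":0,"ty":0,"tz":0,"roll":0},{"tx":0,"ty":0,"tz":0,"roll":0},{"tx":0,"ty":0,"tz":-5,"roll":0},{"tx":0,"ty":0,"tz":-12,"roll":0},{"tx":0,"ty":0,"tz":-20,"roll":0}]' 44
python3 - <<'E'
from h import *
import pickle
f=imaging.grab_frame("wrist"); save(f,"w20")
g=imaging.grab_frame("scene"); save(g,"s20",(200,130,320,250),5)
o=r.get_obs(); print(o["position"],o["gripper_width"],o["ft_force"])
E
```

```text
clock: 25.65
position: [514.3, 12.6, 1.8]
tool_rot: [0.067, 0.998, -0.0, 0.0]
ft_force: [0.1, -0.4, 0.2]
gripper_width: 0.664
clock: 26.65
position: [513.6, 12.6, 21.5]
tool_rot: [0.067, 0.998, -0.0, -0.001]
ft_force: [1.6, -0.2, -2.0]
gripper_width: 0.487
[515.00220904  12.52216826  23.18159973] 0.4862841740204099 [ 0.60271348  0.43842396 -2.07995366]
```

View pics/s20.png

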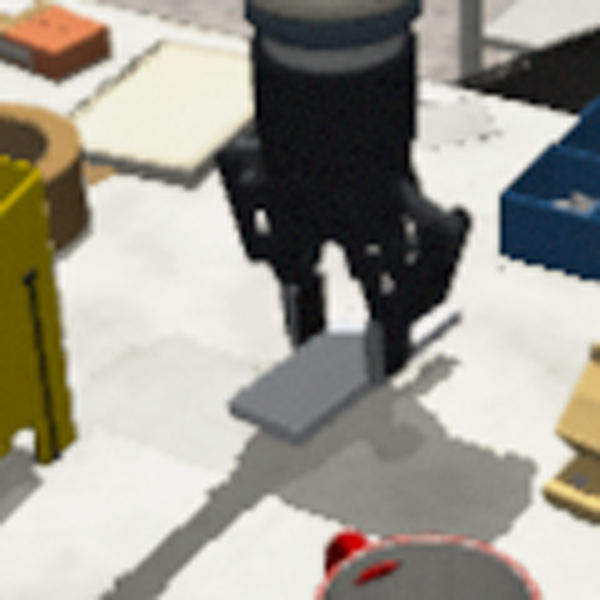

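View pics/w20.png

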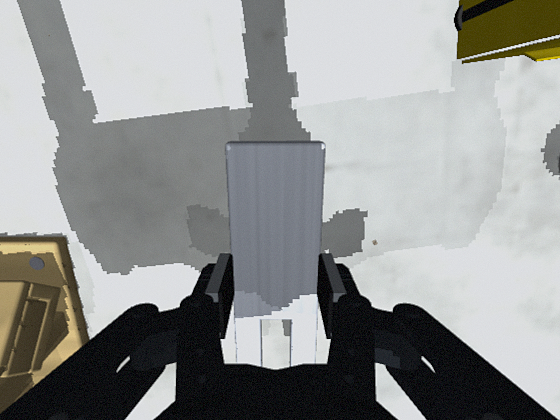

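```bash
python3 -m crank '[{"tx":0,"ty":0,"tz":-10,"roll":0},{"tx":0,"ty":0,"tz":-28,"roll":0},{"tx":0,"ty":0,"tz":-52,"roll":0},{"tx":0,"ty":0,"tz":-80,"roll":0},{"tx":0,"ty":0,"tz":-110,"roll":0},{"tx":0,"ty":0,"tz":-140,"roll":0},{"tx":0,"ty":0,"tz":-168,"roll":0},{"tx":0,"ty":0,"tz":-188,"roll":0},{"tx":0,"ty":0,"tz":-198,"roll":0},{"tx":0,"ty":0,"tz":-200,"roll":0}]'
python3 -m crank '[{"tx":0,"ty":0,"tz":0,"roll":0},{"tx":0,"ty":0,"tz":0,"roll":0},{"tx":0,"ty":0,"tz":0,"roll":0},{"tx":0,"ty":0,"tz":0,"roll":0},{"tx":0,"ty":0,"tz":0,"roll":0},{"tx":0,"ty":0,"tz":0,"roll":0},{"tx":0,"ty":0,"tz":0,"roll":0},{"tx":0,"ty":0,"tz":0,"roll":0},{"tx":0,"ty":0,"tz":0,"roll":0},{"tx":0,"ty":0,"tz":0,"roll":0}]'
python3 - <<'E'
from h import *
import pickle
f=imaging.grab_frame("wrist"); save(f,"w21")
g=imaging.grab_frame("scene"); save(g,"s21",scale=1.4)
t=imaging.grab_frame("top"); save(t,"t21",(220,120,420,240),4)
o=r.get_obs(); print(o["position"],o["gripper_width"],o["ft_force"],np.abs(o["joint_velocities"]).max())
for q in ["glue_bottle","tape","ring_gauge","spare_gauge"]: print(q,[(round(m["confidence"],2),np.round(m["box"]).tolist()) for m in models.masks_of(q,t)[:2]])
pickle.dump((f,g,t),open("w21.pkl","wb"))
E
```

```text
clock: 27.75
position: [514.5, 12.5, 223.1]
tool_rot: [0.067, 0.998, 0.0, 0.001]
ft_force: [-0.2, -0.1, -2.1]
gripper_width: 0.487
clock: 28.75
position: [514.2, 12.6, 221.7]
tool_rot: [0.067, 0.998, 0.0, 0.0]
ft_force: [-0.1, -0.2, -2.2]
gripper_width: 0.491
[514.18869462  12.56302751 221.67764793] 0.4876214144235602 [-0.28439996  0.54078152 -1.34505671] 0.0013033250167719598
glue_bottle [(0.65, [181.0, 194.0, 202.0, 212.0])]
tape [(0.59, [135.0, 148.0, 180.0, 194.0])]
ring_gauge [(0.8, [317.0, 150.0, 342.0, 190.0])]
spare_gauge [(0.58, [366.0, 244.0, 397.0, 293.0]), (0.57, [352.0, 158.0, 379.0, 196.0])]
```

View pics/s21.png

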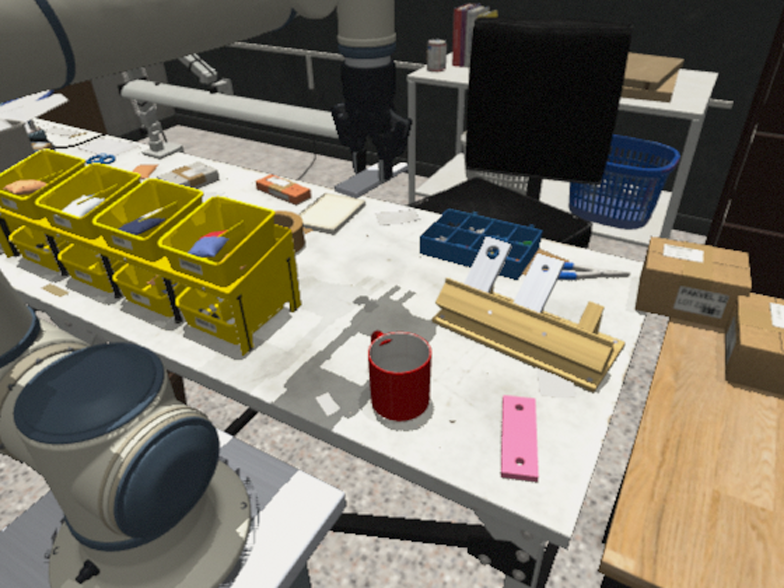

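View pics/w21.png

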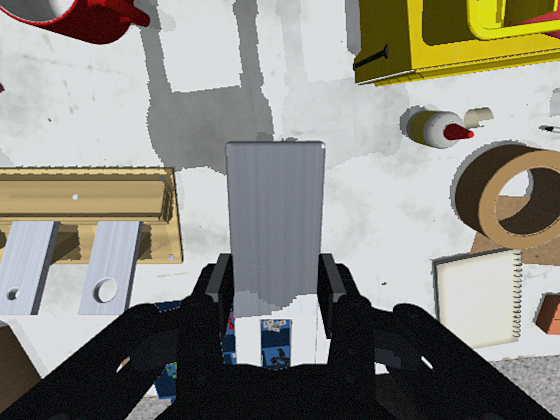

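View pics/t21.png

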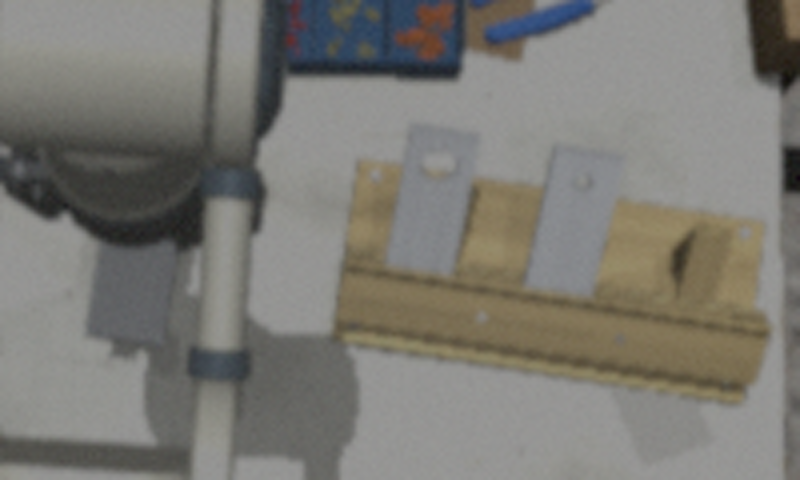

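```bash
python3 -c "
from workcell import r
print(r.hand_in())"
```

```text
the job is handed in; nothing more can be done
None
```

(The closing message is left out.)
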